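Load and press down the pickle crock's sprung follower

TASK

Set the terracotta weight gently on the middle of the sprung steel follower plate in the green pickle crock and let go of it. Then take the tamper and, with the tamper and not with the fingers, press the weight squarely down until the follower reaches its bottom stop and lies level, hold it there for half a second, and stand the tamper back upright on its cork pad. Drop nothing and leave the griddle, pump bottle, ramekin, whisk and pitcher where they are.

Things in the scene. Friction and masses are not known exactly. Their poses are not given: they have to be found in the camera images.
- plate_top (a point): Centre of the upper face of the follower, a bare steel disc 100 mm across and 6 mm thick in the mouth of the crock. At the start this point is 64 to 70 mm above the worktop, near rim height, and the disc leans 3 to 6 degrees. It slides 30 mm straight down from its highest position (70 mm) to its stop (40 mm). The z axis is the disc's own normal, vertical when level.
- crock: The pickle crock: round dark green stoneware pot with a cream band, fixed on the worktop, 116 mm across outside, 106 mm inside, rim 68 mm above the worktop; origin under its centre.
- follower (a joint): Depth of the follower below its highest position, m: 0 highest (0 to 0.006 at the start), 0.030 on the bottom stop.
- weight_center (a point): Centre of the weight, a flat solid terracotta disc 58 mm across and 24 mm thick, 0.12 to 0.24 kg, loose, lying flat on the worktop at the start. z is the disc's axis; the point is 12 mm above its underside. With the follower on its stop, the top of the weight lies 4 mm below the crock's rim.
- tamper_grip (a point): Grip point on the axis of the tamper, 68 mm above its flat underside. The tamper is loose, about 0.35 kg, and stands upright on the cork pad at the start: a flat round steel foot 50 mm across and 18 mm high, a steel neck 20 mm thick, and a dark wooden cylindrical handle 28 mm thick reaching from 35 to 95 mm above the underside. z is the axis, up the handle.
- tamper_foot (a point): Centre of the tamper's flat underside (same axes as the grip point).
- pad_top (a point): Centre of the upper face of the tamper's pad, a round cork mat 90 mm across and 8 mm thick, fixed on the worktop.
- weight: The terracotta weight; origin at the centre of its underside.
- tamper: The tamper; origin at the centre of its underside.
- pitch: The follower disc; origin at the centre of its underside, about which it rocks up to 8 degrees any way. A light spring pushes it up but its rubber seal grips: it stays at the depth and lean it is left. Moving it down takes about 8 N at the top, 14 N at the stop; 2 N on its edge makes it rock. A flat thing pressed squarely on it levels it.
- griddle: Square black nonstick griddle, 260 mm square, 30 mm high, with a short black handle on its +y side; origin under its centre. Leave alone.
- pump: Empty stainless push-pump bottle, 64 mm across and 190 mm high; origin under its centre. Leave alone.
- ramekin: Blue ceramic ramekin, 84 mm across and 45 mm high; origin under its centre. Leave alone.
- whisk: Steel balloon whisk, 250 mm long and 50 mm high, lying along its x axis with the wires to +x; origin on the worktop under the joint of handle and wires. Leave alone.
- pitcher: Small glass pitcher, 80 mm across and 105 mm high, with a handle on its +y side; origin under its centre. Leave alone.
Not all that is in view belongs to the job. What is shaped like the tamper but blue or turquoise is not meant.

How it is judged:
On the way, in this order (a step that is already met when the one before it is completed fails the run):
1. the weight lies flat on the middle of the follower, let go of (horizontal distance between weight_center and plate_top below 0.012 m and z of weight_center in the frame of plate_top below 0.017 m and contact force between the fingers and weight below 0.2 N and contact force between weight and pitch above 0.3 N and linear speed of weight below 0.05 m/s), for 0.2 s.
2. the tamper is lifted off its pad (z of tamper_foot in the frame of pad_top above 0.03 m and contact force between the fingers and tamper above 1 N), for 0.1 s.
3. the tamper, upright and flat on the weight, holds the follower level on its bottom stop (value of joint follower above 0.0265 m and angle between plate_top's own z axis and vertical below 0.045 rad and horizontal distance between weight_center and plate_top below 0.012 m and angle between tamper_grip's own z axis and vertical below 0.08 rad and contact force between tamper and weight above 2 N and contact force between the fingers and tamper above 1 N), for 0.3 s.
At the end, for the whole second after the job is handed in: The follower is down on its stop (joint above 26.5 of 30 mm) and level within 0.045 rad; the weight lies on it, centred within 12 mm, at rest; the tamper stands upright (within 0.08 rad), at rest and released, on its cork pad (centre within 25 mm of the pad's centre) (value of joint follower above 0.0265 m and angle between plate_top's own z axis and vertical below 0.045 rad and horizontal distance between weight_center and plate_top below 0.012 m and z of weight_center in the frame of plate_top below 0.017 m and angle between weight_center's own z axis and vertical below 0.15 rad and linear speed of each of weight, tamper below 0.02 m/s and horizontal distance between tamper_foot and pad_top below 0.025 m and z of tamper_foot in the frame of pad_top below 0.004 m and angle between tamper_grip's own z axis and vertical below 0.08 rad and contact force between tamper and the fingers below 0.1 N); the robot touches nothing.
It fails at once if the griddle, pump bottle, ramekin, whisk or pitcher is moved more than 30 mm or tipped (distance of any of griddle, pump, ramekin, whisk, pitcher from where it was at the start of the episode above 0.03 m or angle between any of griddle, pump, ramekin, whisk, pitcher's own z axis and vertical above 0.3 rad).
It fails at once if the follower is pushed deep with the fingers in place of the tamper (value of joint follower above 0.02 m and (contact force between the fingers and weight above 2 N or contact force between the fingers and pitch above 2 N)).
It fails at once if the weight is dropped (linear speed of weight above 0.6 m/s and contact force between the fingers and weight below 0.05 N).
It fails at once if the tamper is dropped (linear speed of tamper above 0.6 m/s and contact force between the fingers and tamper below 0.05 N).
It also fails if it takes over 62 s, if anything falls off the work surface, if the arm or the gripper's body presses on something with over 40 N, if the wrist force passes 120 N, or if a joint passes its speed limit or range.

ROBOT

A 6-joint arm with a two-finger parallel gripper is mounted at the origin on the work surface. World frame = base frame: x ahead of the robot, y to its left, z up, the work surface at z = 0. Lengths are in m, angles in rad, forces in N, time in s.
With the tool pointing down it reaches from about 0.35 to 0.725 m from the base axis. Payload 4.3 kg.
Tool frame: the origin (TCP) lies midway between the tips of the shut fingers; the grasp point (between the pads) lies 19 mm behind it (robot.tcp_to_grasp is the distance from the TCP to the grasp point, in m); x points along the fingers, y is the direction in which the jaws open and shut, and the axes are right-handed (so a half turn about x gives the same grasp; the last joint's range is limited). The gripper opens to 85 mm and grips with 20 to 120 N. Pads are 22 mm wide; open, the fingers measure 114 mm over their backs; the gripper's body (76 mm by 85 mm) begins 54 mm behind the grasp point. The pads swing forward as they close: fully open they stand 13 mm farther back than shut.
Start: joints at [1.061, 0.377, 0.081, 1.274, 0, 1.46], TCP at [0.224, 0.53, 0.231] pointing down, gripper open.
Joint ranges: [-2.72, 2.72], [-0.84, 1.66], [-1.02, 1.22], [-1.77, 2.12], [-1.37, 1.28], [-3.14, 3.14]. Speed limits (rad/s): [2.57, 2.57, 3.14, 3.14, 3.14, 3.14].

INTERFACE

Orientations are given as a unit quaternion [x, y, z, w].
In Python, from bench import robot gives the robot as it stands.
- The arm moves only by the tool play_rows, never from a script. Its argument "commands" is a list of rows, each a list of 3 entries, a list of its own where there are three numbers: the finger opening in cm, from 0 to 8.54, then the shift along the tool's x, y, z in cm, then the turn, a rotation vector about the tool's x, y, z in degrees. A call has exactly 8 rows; each row shifts and turns the pose as measured when the row begins, along the tool's axes as they then stand; what a row does not reach is not made up. A row lasts 1/12 s, in which the tool goes at most 41.7 mm and 7.16 degrees, less where a joint would pass 70% of its speed; a pose out of reach is approached as far as the arm can. A call is refused whole if a number of a shift passes 4.17 or a number of a turn 7.16, either way. A call with a gripper value outside its range is refused whole. The fingers move at their own pace and stop on an object; "grip_force" is the grip in N (left out, the last holds). Time passes only in rows, so rows that do not move let the fingers close, or fill a call up. It gives the time, the measured TCP pose, the force and the opening at its end, in the units of the state.
- robot.read_state(): the state, without advancing time (a new reading comes with each control period).
- robot.grab_frame(name): name is "side" or "top" or "wrist"; returns a dict with "color" (400x640x3 uint8, red, green, blue), "K" (3x3 intrinsics, pixels), "extrinsics" (4x4, takes a point from world to camera coordinates); the wrist camera has in their place "T_tool_cam" (4x4, takes a point from camera to tool coordinates, whose origin is the TCP and whose axes are the tool frame's). Camera axes: x right, y up, looking along -z (the intrinsics and any distortion apply to the point x, -y, -z); pixel columns grow to the right and rows downward; lengths in m; the calibration is good to about 2 mm. The wrist camera is an equidistant fisheye: a pixel r from the principal point sees the ray r / f radians off the axis. A picture is of the moment at which its call begins: read the wrist's pose just before it. There is no depth.
- robot.hand_in(): hands the job in, once; it reports no verdict.
Trained networks look in the newest picture that a camera, given by its name, has taken for a name from the list of things; names that differ only in an ending like _2 or _b are one class to them, and where a whole thing is asked for, a point or a joint stands for the part that bears it (a point fixed in the world has none). Each returns a list of dicts, best first, with "score" (0 to 1); they miss things now and then, are a little off and sometimes report something else, mostly with a low value. They report only what shows in the picture. A call takes as long as a camera call. They do not tell look-alikes from the thing itself.
- robot.boxes_of(camera, label): "centre" ([x, y, z] in m, in world coordinates, good to about 4 mm: the middle of the surface that is visible of it).
- robot.cut_out(camera, label): "region" (400x640 bool, what is visible of it).
- robot.mark_of(camera, label): "centre" ([x, y, z] in m, in world coordinates, good to about 4 mm: a listed point, or the origin of a listed thing).
The state is a dict: "time_s": time; "qpos": joint angles; "qvel": joint speeds; "effort": joint torques, N m; "eef_pos": TCP position; "orientation": TCP orientation; "wrist_force": force on the tool from outside, world axes, zero at the start; "wrist_torque": the same for the moment, N m; "finger_gap": finger opening in m.
Only numpy, scipy, OpenCV 4.12 (cv2) and the standard library are available. Lean on these libraries where they do the work, as an engineer would, in place of code of your own. Each camera call takes 0.05 s, during which the arm holds its last target.

## Working session

There is one attempt and no reset: what is moved stays moved. The work goes in short steps, Python scripts to look and compute and a tool call to move; the robot and the scene stay as the last step left them, time stands still between calls to the robot, and variables do not carry over. Pictures are saved under pics/ and viewed, and the job is handed in when it is done.

Besides the shell and the picture viewer there is one more tool, called as a command line: name --argument value ..., lists and objects as JSON in quotes. play_rows: Moves the arm, as the interface text tells. Its arguments: {"type":"object","properties":{"commands":{"type":"array"},"grip_force":{"type":"number"}},"required":["commands"]}

```bash
ls; mkdir -p pics
cat > h.py <<'E'
from bench import robot
import numpy as np, cv2
from scipy.spatial.transform import Rotation as R
def st():
    s=robot.read_state(); return s
def save(cam,name,crop=None,scale=1):
    f=robot.grab_frame(cam); im=f["color"][:,:,::-1].copy()
    if crop: im=im[crop[1]:crop[3],crop[0]:crop[2]]
    if scale!=1: im=cv2.resize(im,None,fx=scale,fy=scale,interpolation=cv2.INTER_CUBIC)
    cv2.imwrite("pics/"+name,im); return f
def proj(f,p):
    T=np.array(f["extrinsics"]);c=T@np.append(p,1);K=np.array(f["K"])
    q=K@np.array([c[0],-c[1],-c[2]]);return q[:2]/q[2]
def unproj(f,px,z):
    T=np.linalg.inv(np.array(f["extrinsics"]));K=np.array(f["K"])
    d=np.linalg.inv(K)@np.array([px[0],px[1],1]);d=np.array([d[0],-d[1],-d[2]])
    d=T[:3,:3]@d;o=T[:3,3];return o+d*(z-o[2])/d[2]
E
python3 - <<'E'
from h import *
s=st();print(s)
for c in ("top","side"):
    f=save(c,c+"0.png")
    print(c,f["K"],f["extrinsics"])
    for l in ["weight_center","plate_top","crock","tamper_foot","tamper_grip","pad_top","griddle","pump","ramekin","whisk","pitcher"]:
        print(c,l,[(np.round(d["centre"],3).tolist(),round(d["score"],2),np.round(proj(f,d["centre"])).tolist()) for d in robot.mark_of(c,l)])
E
```

```text
pics
{'time_s': 0.0, 'qpos': array([ 1.06071428e+00,  3.78068644e-01,  7.96190769e-02,  1.27438159e+00,
       -1.17691213e-05,  1.46050594e+00]), 'qvel': array([-0.00129273,  0.00023558, -0.00103793, -0.00036972, -0.00145457,
        0.00027685]), 'effort': array([ 1.05058185e-03, -4.63603950e+01,  2.69875592e+01,  2.06383044e-02,
        1.68702131e-04, -8.36175076e-06]), 'eef_pos': array([0.22347748, 0.52908703, 0.23035503]), 'orientation': array([ 0.1397218 ,  0.69324163, -0.14109452,  0.69281036]), 'wrist_force': array([-0.44382772, -0.31648637,  0.44171137]), 'wrist_torque': array([0.00540188, 0.02617158, 0.00294081]), 'finger_gap': 0.08543328304802363}
top [[489.26856212   0.         319.03896237]
 [  0.         489.26856212 192.99702541]
 [  0.           0.           1.        ]] [[-0.01219869 -0.99981513 -0.01486243  0.05522649]
 [ 0.9882033  -0.0143236   0.15247645 -0.56006462]
 [-0.15266115 -0.01282709  0.98819535 -1.88037581]
 [ 0.          0.          0.          1.        ]]
top weight_center [([0.515, -0.239, 0.069], 0.67, [393.0, 203.0]), ([0.47, -0.502, 0.003], 0.64,
[... 1789 characters left out ...]
12, -0.001], 0.67, [331.0, 243.0])]
side tamper_grip [([0.424, 0.051, 0.068], 0.87, [358.0, 216.0]), ([0.498, 0.112, 0.068], 0.76, [332.0, 227.0]), ([0.542, 0.001, 0.073], 0.74, [322.0, 201.0]), ([0.661, 0.018, 0.068], 0.72, [284.0, 203.0]), ([0.546, -0.0, 0.011], 0.4, [321.0, 215.0])]
side pad_top [([0.536, -0.008, 0.011], 0.57, [325.0, 214.0])]
side griddle [([0.456, 0.56, -0.002], 0.58, [327.0, 391.0])]
side pump [([0.468, -0.502, -0.001], 0.87, [355.0, 142.0])]
side ramekin [([0.366, -0.064, 0.001], 0.57, [377.0, 210.0]), ([0.469, -0.501, -0.0], 0.57, [355.0, 142.0])]
side whisk [([0.76, 0.172, -0.001], 0.85, [243.0, 250.0])]
side pitcher [([0.682, -0.388, -0.002], 0.67, [301.0, 153.0])]
```

View pics/top0.png

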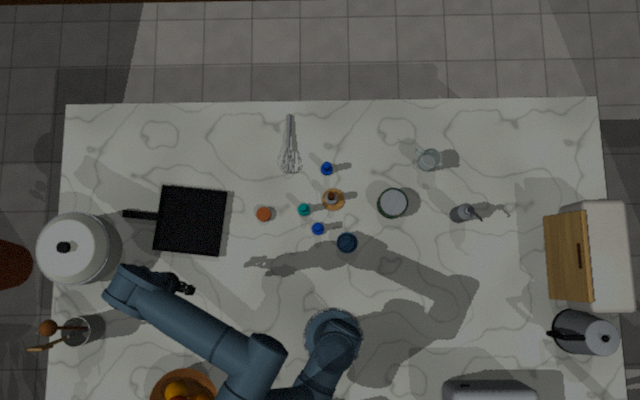

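View pics/side0.png

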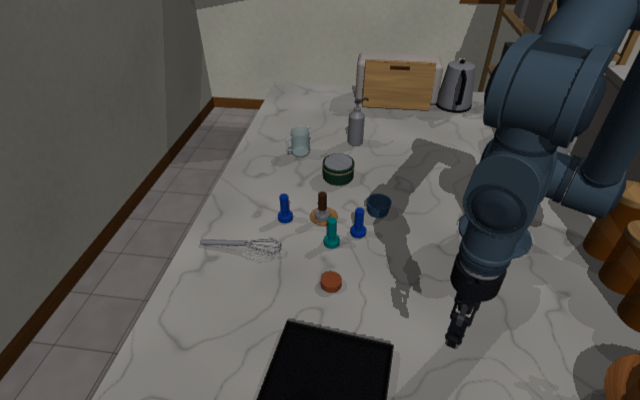

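Run:
```python
import cv2
t=cv2.imread("pics/top0.png");s=cv2.imread("pics/side0.png")
a=cv2.resize(t[140:260,220:420],None,fx=4,fy=4,interpolation=2);b=cv2.resize(s[140:300,240:400],None,fx=3.75,fy=3.75,interpolation=2)
cv2.imwrite("pics/c1.png",a);cv2.imwrite("pics/c2.png",b)
```

```text
(no output)
```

View pics/c1.png

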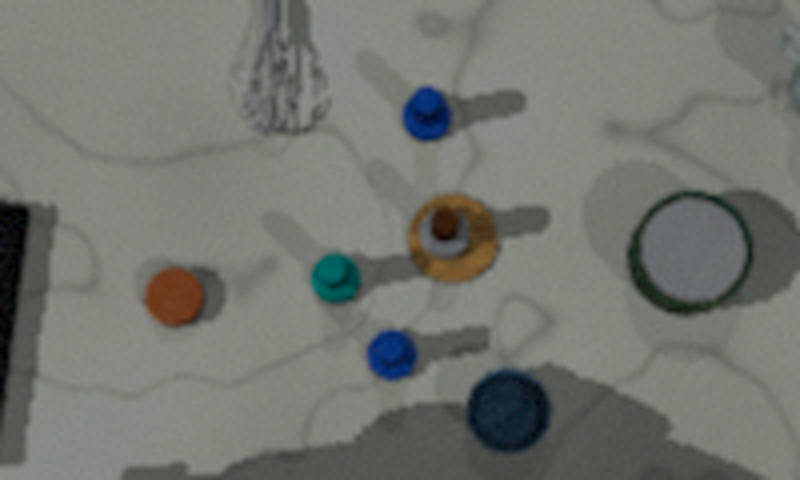

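View pics/c2.png

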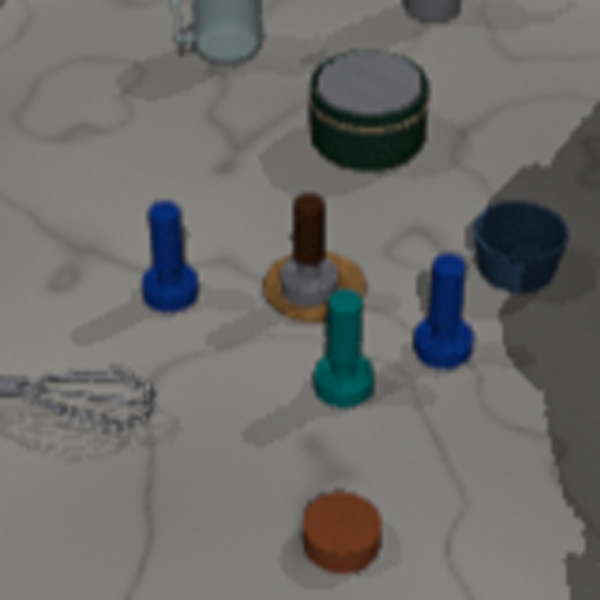

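The only things that could be taken for the tamper are these, with side-view pixels: dark wood and steel on cork (322,205), blue (285,208), blue (358,222) and turquoise (332,233). The right one is the wood and steel tamper at (322,205), and the crop confirms it stands on the cork pad. The weight is the only terracotta disc, at (331,282). The crock is at (338,165).

```bash
cat >> h.py <<'E'
def to(p,yaw=None,down=True):
    """print the tool-frame shift in cm to world point p (TCP), tilt/yaw rotvec in deg"""
    s=st();M=R.from_quat(s["orientation"])
    d=M.inv().apply(np.array(p)-s["eef_pos"])*100
    A=M.as_matrix()
    y=A[:,1].copy() if yaw is None else np.array([np.cos(yaw),np.sin(yaw),0]);y[2]=0;y/=np.linalg.norm(y)
    if y@A[:,1]<0:y=-y
    x=np.array([0,0,-1.]);T=np.stack([x,y,np.cross(x,y)],1)
    rv=(M.inv()*R.from_matrix(T)).as_rotvec(degrees=True)
    print("t",round(float(s["time_s"]),2),"pos",np.round(s["eef_pos"],4),"y",np.round(A[:,1],3),"z",np.round(A[:,2],3),"shift cm",np.round(d,2),"rot",np.round(rv,2),"F",np.round(s["wrist_force"],1),"gap",round(s["finger_gap"],4),"q6",np.round(s["qpos"],2))
E
python3 - <<'E'
from h import *
to([.481,.27,.13])
to([.481,.27,.13],yaw=np.pi/2)
E
```

```text
t 1.2 pos [0.2238 0.5297 0.2313] y [0.389 0.921 0.   ] z [ 0.921 -0.389 -0.   ] shift cm [ 10.13 -13.91  33.8 ] rot [ 0. -0. -0.] F [-0.5  0.2  0.9] gap 0.085 q6 [1.06 0.38 0.08 1.27 0.   1.46]
t 1.2 pos [0.2238 0.5297 0.2313] y [0.389 0.921 0.   ] z [ 0.921 -0.389 -0.   ] shift cm [ 10.13 -13.91  33.8 ] rot [-2.291e+01 -0.000e+00 -1.000e-02] F [-0.5  0.2  0.9] gap 0.085 q6 [1.06 0.38 0.08 1.27 0.   1.46]
```

play_rows --commands '[[8.5,[0.3,-1.5,3.7],[0,0,0]],[8.5,[0.5,-1.5,3.7],[0,0,0]],[8.5,[0.5,-1.5,3.7],[0,0,0]],[8.5,[0.5,-1.5,3.7],[0,0,0]],[8.5,[0.5,-1.5,3.7],[0,0,0]],[8.5,[0.5,-1.5,3.7],[0,0,0]],[8.5,[0.5,-1.5,3.7],[0,0,0]],[8.5,[0.5,-1.5,3.7],[0,0,0]]]' --grip_force 30

```text
time_s: 1.87
eef_pos: [0.4545, 0.3051, 0.1929]
orientation: [0.137, 0.694, -0.131, 0.695]
wrist_force: [0.4, 0.5, -0.4]
finger_gap: 0.085
```

Run:
```python
from h import *
to([.481,.27,.13])
```

```text
t 1.87 pos [0.4545 0.3051 0.1929] y [0.372 0.928 0.009] z [ 0.928 -0.372 -0.   ] shift cm [ 6.27 -2.32  3.77] rot [ 0.   -0.02 -0.49] F [ 0.4  0.5 -0.4] gap 0.085 q6 [ 0.47  0.33 -0.09  1.15  0.01  0.85]
```

play_rows --commands '[[8.5,[1.5,-0.8,1.3],[0,0,-0.3]],[8.5,[1.5,-0.8,1.3],[0,0,-0.2]],[8.5,[1.5,-0.8,1.2],[0,0,0]],[8.5,[1.2,-0.2,0.3],[0,0,0]],[8.5,[0.8,0,0],[0,0,0]],[8.5,[0,0,0],[0,0,0]],[8.5,[0,0,0],[0,0,0]],[8.5,[0,0,0],[0,0,0]]]'

```text
time_s: 2.53
eef_pos: [0.4917, 0.2565, 0.1255]
orientation: [0.139, 0.692, -0.139, 0.695]
wrist_force: [0.9, -1.1, 0.5]
finger_gap: 0.085
```

```bash
cat >> h.py <<'E'
def wproj(f,s,p):
    """world -> wrist pixel"""
    M=R.from_quat(s["orientation"]);t=M.inv().apply(np.array(p)-s["eef_pos"])
    T=np.linalg.inv(np.array(f["T_tool_cam"]));c=T[:3,:3]@t+T[:3,3]
    v=np.array([c[0],-c[1],-c[2]]);th=np.arctan2(np.hypot(v[0],v[1]),v[2]);K=np.array(f["K"])
    return K[:2,2]+K[0,0]*th*v[:2]/np.hypot(v[0],v[1])
def wunproj(f,s,px,z):
    K=np.array(f["K"]);u=(np.array(px)-K[:2,2])/K[0,0];th=np.hypot(*u);u=u/max(th,1e-9)
    v=np.array([np.sin(th)*u[0],-np.sin(th)*u[1],-np.cos(th)])
    T=np.array(f["T_tool_cam"]);M=R.from_quat(s["orientation"])
    d=M.apply(T[:3,:3]@v);o=M.apply(T[:3,3])+s["eef_pos"];return o+d*(z-o[2])/d[2]
E
python3 - <<'E'
from h import *
to([.481,.27,.13])
s=st();f=save("wrist","w1.png");print(f["K"])
for l in ["weight_center","weight"]:
  for d in robot.mark_of("wrist",l): print(l,np.round(d["centre"],4),d["score"],wproj(f,s,d["centre"]))
r=robot.cut_out("wrist","weight")
for d in r[:2]:
    m=d["region"];ys,xs=np.nonzero(m);print(d["score"],xs.min(),xs.max(),ys.min(),ys.max())
E
```

```text
t 2.53 pos [0.4917 0.2565 0.1255] y [0.385 0.923 0.001] z [ 0.923 -0.385  0.004] shift cm [-0.46  0.83 -1.5 ] rot [-0.    0.22 -0.03] F [ 0.9 -1.1  0.5] gap 0.085 q6 [ 0.37  0.39 -0.19  1.   -0.    0.76]
[[309.70691629   0.         319.70356049]
 [  0.         309.70691629 193.88891208]
 [  0.           0.           1.        ]]
weight_center [0.4817 0.2662 0.0116] 0.86 [326.49477953 173.13852216]
weight [ 0.4752  0.2693 -0.0014] 0.61 [326.60826505 162.14274654]
0.81 294 364 138 209
```

View pics/w1.png

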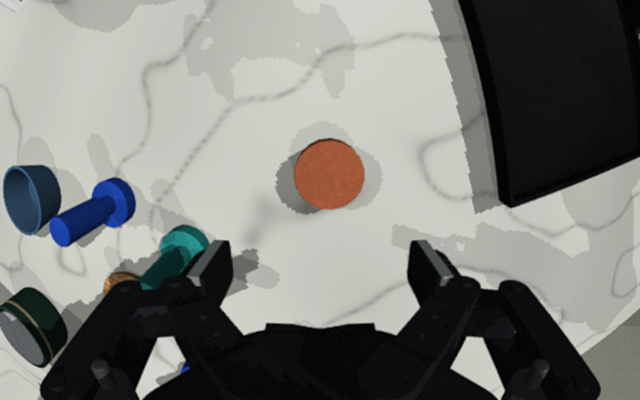

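The wrist view shows the weight at (329,174), with turquoise and blue decoys on the left and the griddle on the right, which matches the marks.

```bash
cat >> h.py <<'E'
def ell(img,mask_fn,roi):
    b=img.astype(int);m=mask_fn(b[...,0],b[...,1],b[...,2]).astype(np.uint8)
    z=np.zeros_like(m);x0,y0,x1,y1=roi;z[y0:y1,x0:x1]=m[y0:y1,x0:x1]
    c=max(cv2.findContours(z,cv2.RETR_EXTERNAL,cv2.CHAIN_APPROX_NONE)[0],key=cv2.contourArea)
    return c[:,0,:].astype(float)
def circ(f,s,c,z):
    P=np.array([wunproj(f,s,p,z)[:2] for p in c])
    A=np.c_[2*P,np.ones(len(P))];x=np.linalg.lstsq(A,(P**2).sum(1),rcond=None)[0]
    return x[:2],np.sqrt(x[2]+x[0]**2+x[1]**2)
E
python3 - <<'E'
from h import *
s=st();f=robot.grab_frame("wrist")
c=ell(f["color"],lambda r,g,b:(r>b+60)&(r>110),(280,120,380,220))
print(circ(f,s,c,.024),c.min(0),c.max(0))
c=ell(f["color"],lambda r,g,b:(r>b+50),(280,120,380,220))
o=circ(f,s,c,.024);print(o,c.min(0),c.max(0))
to([*o[0],.06]);to([*o[0],.012])
E
```

```text
(array([0.48161933, 0.2681277 ]), np.float64(0.027958379371948037)) [294. 140.] [362. 207.]
(array([0.48145767, 0.26809449]), np.float64(0.02822007132607369)) [294. 139.] [362. 208.]
t 2.78 pos [0.4923 0.2567 0.126 ] y [0.385 0.923 0.001] z [ 0.923 -0.385  0.005] shift cm [ 6.59  0.62 -1.47] rot [-0.    0.29 -0.09] F [ 1.4  0.3 -0.5] gap 0.085 q6 [ 0.37  0.39 -0.19  0.99 -0.    0.76]
t 2.78 pos [0.4923 0.2567 0.126 ] y [0.385 0.923 0.001] z [ 0.923 -0.385  0.005] shift cm [11.39  0.62 -1.49] rot [-0.    0.29 -0.09] F [ 1.4  0.3 -0.5] gap 0.085 q6 [ 0.37  0.39 -0.19  0.99 -0.    0.76]
```

play_rows --commands '[[8.5,[1.5,0.3,-0.7],[0,0.2,0]],[8.5,[1.5,0.2,-0.5],[0,0.1,0]],[8.5,[1.5,0.1,-0.3],[0,0,0]],[8.5,[1.5,0,0],[0,0,0]],[8.5,[1.5,0,0],[0,0,0]],[8.5,[0.5,0,0],[0,0,0]],[8.5,[0,0,0],[0,0,0]],[8.5,[0,0,0],[0,0,0]]]'

```text
time_s: 3.45
eef_pos: [0.4839, 0.2721, 0.0481]
orientation: [0.14, 0.69, -0.135, 0.697]
wrist_force: [0.3, 0.4, 0.3]
finger_gap: 0.0849
```

Run:
```python
from h import *
to([.4815,.2683,.006])
```

```text
t 3.45 pos [0.4839 0.2721 0.0481] y [0.382 0.924 0.009] z [ 0.924 -0.382  0.007] shift cm [ 4.2  -0.49 -0.11] rot [-0.    0.41 -0.52] F [0.3 0.4 0.3] gap 0.0849 q6 [ 0.4   0.45 -0.3   0.8   0.    0.79]
```

play_rows --commands '[[8.5,[1.0,-0.2,-0.1],[0,0.2,-0.3]],[8.5,[1.0,-0.2,0],[0,0.2,-0.2]],[8.5,[1.0,-0.1,0],[0,0,0]],[8.5,[0.7,0,0],[0,0,0]],[8.5,[0.4,0,0],[0,0,0]],[8.5,[0,0,0],[0,0,0]],[8.5,[0,0,0],[0,0,0]],[8.5,[0,0,0],[0,0,0]]]'

```text
time_s: 4.12
eef_pos: [0.4832, 0.2681, 0.0052]
orientation: [0.139, 0.693, -0.137, 0.694]
wrist_force: [0.4, -0.6, 1.0]
finger_gap: 0.0851
```

Run:
```python
from h import *
to([.4815,.2683,.006])
save("wrist","w2.png")
```

```text
t 4.12 pos [0.4832 0.2681 0.0052] y [0.383 0.924 0.002] z [ 0.924 -0.383  0.002] shift cm [-0.08 -0.05 -0.16] rot [-0.    0.13 -0.12] F [ 0.4 -0.6  1. ] gap 0.0851 q6 [ 0.39  0.5  -0.35  0.71 -0.    0.78]
```

View pics/w2.png

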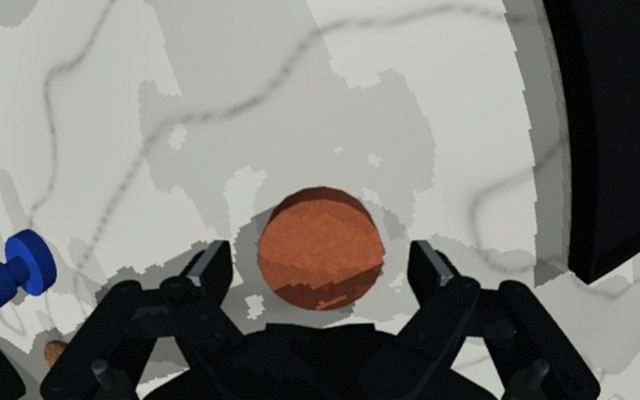

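The weight sits centred between the open pads at (321,250). Closing now.

play_rows --commands '[[6.2,[0,0,-0.1],[0,0,0]],[5.4,[0,0,0],[0,0,0]],[5,[0,0,0],[0,0,0]],[5,[0,0,0],[0,0,0]],[5,[0,0,0],[0,0,0]],[5,[0,0,0],[0,0,0]],[5,[0,0,0],[0,0,0]],[5,[0,0,0],[0,0,0]]]' --grip_force 30

```text
time_s: 4.83
eef_pos: [0.4828, 0.2689, 0.0064]
orientation: [0.139, 0.692, -0.137, 0.695]
wrist_force: [-0.6, -0.6, -0.4]
finger_gap: 0.0569
```

Run:
```python
from h import *
to([.4815,.2683,.006])
s=st();f=save("wrist","w3.png")
c=ell(f["color"],lambda r,g,b:(r>b+50),(200,150,450,350))
print(circ(f,s,c,.024),c.min(0),c.max(0))
```

```text
t 4.83 pos [0.4828 0.2689 0.0064] y [0.382 0.924 0.003] z [ 0.924 -0.382  0.004] shift cm [ 0.04 -0.11 -0.09] rot [-0.    0.21 -0.2 ] F [-0.6 -0.6 -0.4] gap 0.0569 q6 [ 0.39  0.5  -0.35  0.71 -0.    0.79]
(array([0.47696765, 0.26957016]), np.float64(0.02486653104879266)) [258. 189.] [380. 308.]
```

View pics/w3.png

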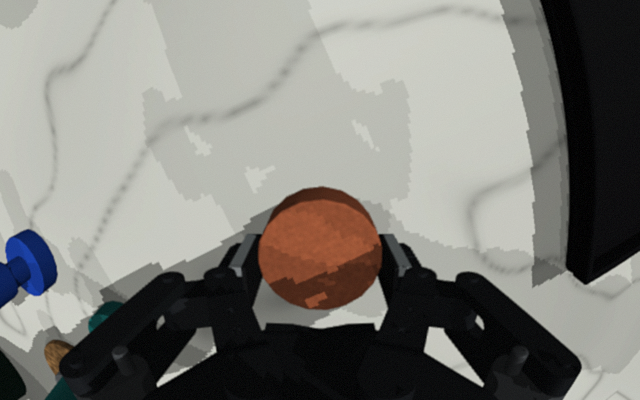

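play_rows --commands '[[5,[-1.0,0,0],[0,0,0]],[5,[-2.5,0,0],[0,0.2,-0.2]],[5,[-3.0,0,0],[0,0,0]],[5,[-3.0,0,0],[0,0,0]],[5,[-3.0,0,0],[0,0,0]],[5,[-2.5,0,0],[0,0,0]],[5,[-1.0,0,0],[0,0,0]],[5,[0,0,0],[0,0,0]]]'

```text
time_s: 5.55
eef_pos: [0.4792, 0.2675, 0.1756]
orientation: [0.137, 0.696, -0.139, 0.692]
wrist_force: [-0.1, 0.5, -1.4]
finger_gap: 0.0565
```

Run:
```python
from h import *
to([.515,-.237,.16])
s=st();f=save("wrist","w4.png")
```

```text
t 5.55 pos [0.4792 0.2675 0.1756] y [ 0.383  0.924 -0.005] z [ 0.924 -0.383 -0.005] shift cm [  1.67 -45.23  22.62] rot [-0.   -0.28  0.28] F [-0.1  0.5 -1.4] gap 0.0565 q6 [ 0.39  0.35 -0.1   1.12  0.    0.79]
```

View pics/w4.png

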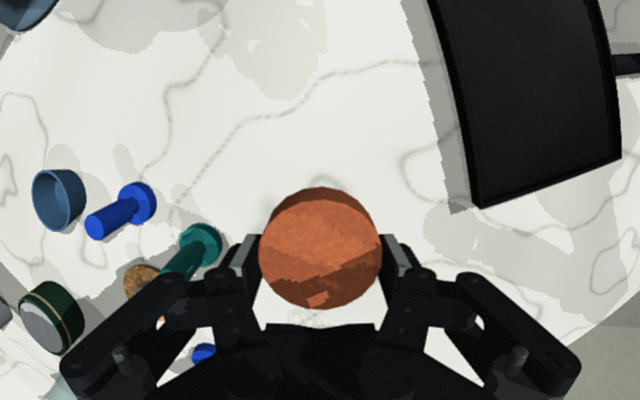

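Weight is held and looks the same as before the lift. Carrying it to the crock.

play_rows --commands '[[5,[0,-1.8,0.9],[0,0,0.2]],[5,[0,-3.2,1.6],[0,0,0]],[5,[0,-3.6,1.8],[0,0,0]],[5,[0,-3.6,1.8],[0,0,0]],[5,[0,-3.6,1.8],[0,0,0]],[5,[0,-3.6,1.8],[0,0,0]],[5,[0,-3.6,1.8],[0,0,0]],[5,[0,-3.6,1.8],[0,0,0]]]'

```text
time_s: 6.27
eef_pos: [0.4964, -0.0318, 0.1654]
orientation: [0.133, 0.701, -0.131, 0.689]
wrist_force: [1.4, 0.5, -2.1]
finger_gap: 0.0566
```

Run:
```python
from h import *
to([.515,-.237,.16])
```

```text
t 6.27 pos [ 0.4964 -0.0318  0.1654] y [ 0.366  0.93  -0.001] z [ 0.93  -0.366 -0.017] shift cm [  0.41 -18.41   9.26] rot [-0.   -0.95  0.06] F [ 1.4  0.5 -2.1] gap 0.0566 q6 [-0.19  0.27 -0.25  1.07  0.    0.18]
```

play_rows --commands '[[5,[0,-3.4,1.7],[0,-0.5,0]],[5,[0,-3.4,1.7],[0,-0.4,0]],[5,[0,-3.4,1.7],[0,0,0]],[5,[0,-3.0,1.5],[0,0,0]],[5,[0,-2.0,1.0],[0,0,0]],[5,[0,-1.0,0.5],[0,0,0]],[5,[0,0,0],[0,0,0]],[5,[0,0,0],[0,0,0]]]'

```text
time_s: 6.93
eef_pos: [0.5037, -0.2266, 0.1536]
orientation: [0.137, 0.7, -0.135, 0.688]
wrist_force: [0.4, -0.1, -1.5]
finger_gap: 0.0565
```

Run:
```python
from h import *
to([.515,-.237,.16])
for c in ("wrist","top","side"):
  s=st();f=save(c,c+"5.png",None if c=="wrist" else ((340,150,440,250) if c=="top" else (280,100,400,220)),1 if c=="wrist" else 5)
  for l in ["plate_top","crock","weight_center"]:
    for d in robot.mark_of(c,l): print(c,l,np.round(d["centre"],4),round(d["score"],2))
```

```text
t 6.93 pos [ 0.5037 -0.2266  0.1536] y [ 0.378  0.926 -0.002] z [ 0.926 -0.378 -0.017] shift cm [-0.67 -0.54  1.43] rot [-0.   -0.98  0.09] F [ 0.4 -0.1 -1.5] gap 0.0565 q6 [-0.54  0.38 -0.12  1.09 -0.   -0.15]
wrist crock [ 0.5189 -0.2396  0.0061] 0.7
top plate_top [ 0.5151 -0.2341  0.0678] 0.42
top crock [ 5.137e-01 -2.393e-01 -3.000e-04] 0.62
side plate_top [ 0.5156 -0.2331  0.0677] 0.73
side plate_top [ 5.427e-01 -2.000e-04  7.810e-02] 0.39
side crock [ 0.5196 -0.2387  0.0065] 0.58
side weight_center [ 0.5011 -0.2215  0.1524] 0.49
```

View pics/wrist5.png

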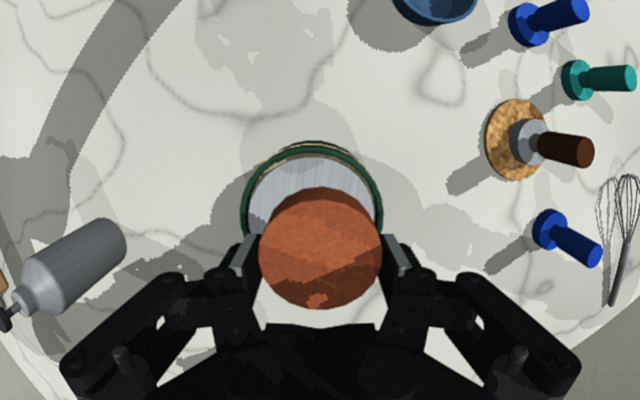

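View pics/side5.png

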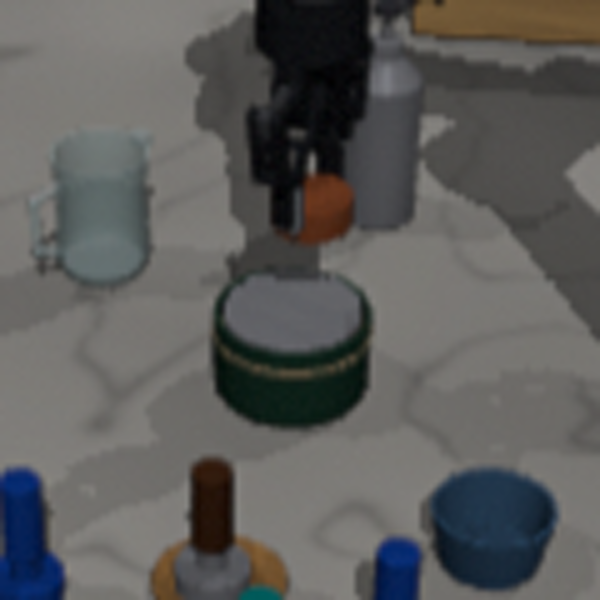

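The side crop shows the plate near the crock's rim at about (291,312) in the crop. The weight hangs behind and above it at (320,208).

Run:
```python
from h import *
from scipy.optimize import least_squares
def fit(P,r=None):
    g=lambda v:np.hypot(P[:,0]-v[0],P[:,1]-v[1])-(r if r else v[2])
    q=least_squares(g,[P[:,0].mean(),P[:,1].mean(),.05],loss="soft_l1",f_scale=.001);return np.round(q.x,4),np.sqrt(2*q.cost/len(P)).round(5)
f=robot.grab_frame("top");im=cv2.imread("pics/top0.png").astype(int)
b,g,r=im[...,0],im[...,1],im[...,2]
m=((r<g-8)&(g<90)).astype(np.uint8);z=m*0;z[178:228,365:420]=m[178:228,365:420]
print(z.sum())
cs,h=cv2.findContours(z,cv2.RETR_CCOMP,cv2.CHAIN_APPROX_NONE)
for c,hh in zip(cs,h[0]):
    if len(c)>40:
        P=np.array([unproj(f,p,.068)[:2] for p in c[:,0].astype(float)]);print("top","inner" if hh[3]>=0 else "outer",len(c),fit(P))
f=robot.grab_frame("side");im=cv2.imread("pics/side0.png").astype(int)
b,g,r=im[...,0],im[...,1],im[...,2]
m=((r<g-6)&(g<90)).astype(np.uint8);z=m*0;z[145:190,318:360]=m[145:190,318:360]
cs,h=cv2.findContours(z,cv2.RETR_CCOMP,cv2.CHAIN_APPROX_NONE)
for c,hh in zip(cs,h[0]):
    if len(c)>30:
        P=np.array([unproj(f,p,.067)[:2] for p in c[:,0].astype(float)]);print("side","inner" if hh[3]>=0 else "outer",len(c),fit(P),c.min(0),c.max(0))
s=st();f=robot.grab_frame("wrist");im=f["color"].astype(int)
r,g,b=im[...,0],im[...,1],im[...,2]
m=((r<g-8)&(g<100)).astype(np.uint8)
P=[];Q=[]
for x in range(245,382,3):
    ys=np.nonzero(m[135:240,x])[0]
    if len(ys):
        y=ys.max()+135.5
        # inner boundary scanning: last green of top run
        Q.append(wunproj(f,s,(x,y),.068)[:2])
Q=np.array(Q);print("wrist inner",len(Q),fit(Q,.053),fit(Q))
```

```text
141
top outer 162 (array([ 0.5169, -0.2366,  0.0553]), np.float64(0.0015))
side outer 73 (array([ 0.5079, -0.1433,  0.0435]), np.float64(0.00424)) [[323 171]] [[352 184]]
side outer 99 (array([ 0.5161, -0.2346,  0.0556]), np.float64(0.00275)) [[323 156]] [[353 173]]
wrist inner 46 (array([ 0.516 , -0.2401,  0.05  ]), np.float64(0.00061)) (array([ 0.5168, -0.2405,  0.0539]), np.float64(0.00056))
```

play_rows --commands '[[5,[0.6,-0.2,0.7],[0,-0.6,0]],[5,[1.0,-0.2,0.6],[0,-0.5,0]],[5,[1.0,-0.2,0.4],[0,0,0]],[5,[1.0,0,0.1],[0,0,0]],[5,[0.6,0,0],[0,0,0]],[5,[0.3,0,0],[0,0,0]],[5,[0,0,0],[0,0,0]],[5,[0,0,0],[0,0,0]]]'

```text
time_s: 8.35
eef_pos: [0.5199, -0.2411, 0.1044]
orientation: [0.135, 0.692, -0.137, 0.696]
wrist_force: [-0.4, 0.1, -1.1]
finger_gap: 0.0566
```

Run:
```python
from h import *
to([.517,-.2385,.08])
```

```text
t 8.35 pos [ 0.5199 -0.2411  0.1044] y [ 0.378  0.926 -0.002] z [ 0.926 -0.378  0.005] shift cm [ 2.44  0.14 -0.38] rot [0.   0.29 0.14] F [-0.4  0.1 -1.1] gap 0.0566 q6 [-0.54  0.44 -0.17  0.96 -0.   -0.16]
```

play_rows --commands '[[5,[0.6,0.1,-0.2],[0,0.2,0]],[5,[0.6,0,-0.2],[0,0,0]],[5,[0.5,0,0],[0,0,0]],[5,[0.3,0,0],[0,0,0]],[5,[0.1,0,0],[0,0,0]],[5,[0,0,0],[0,0,0]],[5,[0,0,0],[0,0,0]],[5,[0,0,0],[0,0,0]]]'

```text
time_s: 9.02
eef_pos: [0.5166, -0.2383, 0.0823]
orientation: [0.135, 0.693, -0.137, 0.695]
wrist_force: [0.3, 0.2, -1.6]
finger_gap: 0.0567
```

Run:
```python
from h import *
to([.517,-.2385,.0745])
save("side","side6.png",(280,100,400,220),5);save("wrist","wrist6.png")
```

```text
t 9.02 pos [ 0.5166 -0.2383  0.0823] y [ 0.377  0.926 -0.003] z [ 0.926 -0.377  0.003] shift cm [0.78 0.   0.04] rot [0.   0.15 0.15] F [ 0.3  0.2 -1.6] gap 0.0567 q6 [-0.54  0.45 -0.21  0.91 -0.   -0.16]
```

View pics/side6.png

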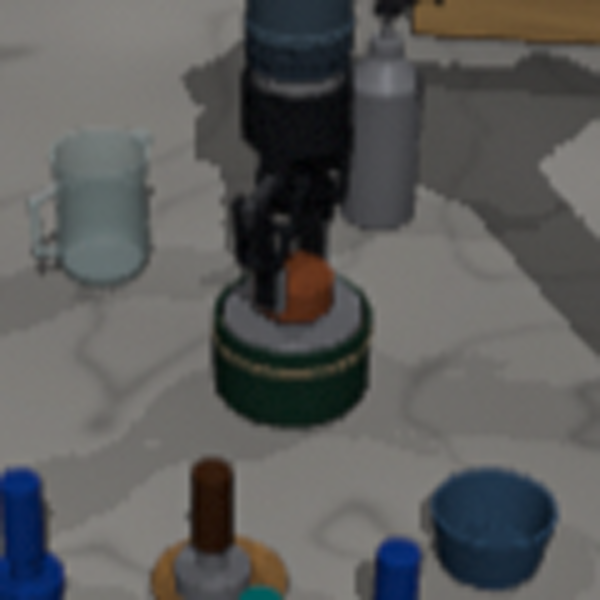

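View pics/wrist6.png

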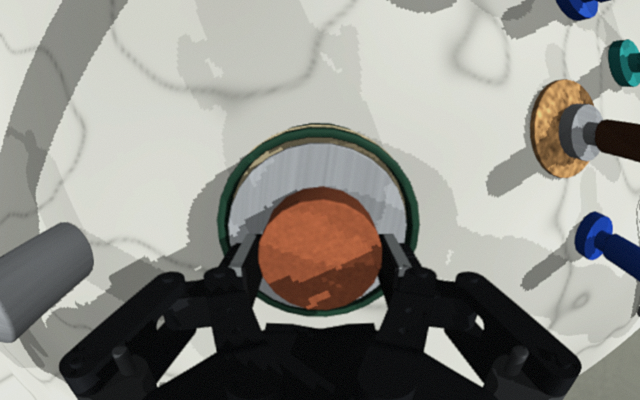

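The weight is centred over the disc in the wrist view, with crock and weight both at about column 320. Lowering gently.

play_rows --commands '[[5,[0.15,0,0],[0,0,0]],[5,[0.15,0,0],[0,0,0]],[5,[0.15,0,0],[0,0,0]],[5,[0.1,0,0],[0,0,0]],[5,[0.1,0,0],[0,0,0]],[5,[0,0,0],[0,0,0]],[5,[0,0,0],[0,0,0]],[5,[0,0,0],[0,0,0]]]'

```text
time_s: 9.78
eef_pos: [0.5174, -0.2392, 0.0762]
orientation: [0.134, 0.692, -0.138, 0.695]
wrist_force: [0.6, 0.0, -0.2]
finger_gap: 0.0566
```

Run:
```python
from h import *
to([.517,-.2385,.0745])
```

```text
t 9.78 pos [ 0.5174 -0.2392  0.0762] y [ 0.377  0.926 -0.003] z [ 0.926 -0.377  0.005] shift cm [ 0.17  0.05 -0.06] rot [0.   0.28 0.2 ] F [ 0.6  0.  -0.2] gap 0.0566 q6 [-0.54  0.45 -0.22  0.89 -0.   -0.16]
```

play_rows --commands '[[5,[0.1,0,0],[0,0.2,0.1]],[5,[0.1,0,0],[0,0,0]],[5,[0.1,0,0],[0,0,0]],[5,[0.1,0,0],[0,0,0]],[5,[0,0,0],[0,0,0]],[5,[0,0,0],[0,0,0]],[5,[0,0,0],[0,0,0]],[5,[0,0,0],[0,0,0]]]'

```text
time_s: 10.45
eef_pos: [0.5176, -0.2394, 0.0735]
orientation: [0.135, 0.693, -0.137, 0.695]
wrist_force: [-1.1, -0.2, 2.7]
finger_gap: 0.0563
```

Run:
```python
from h import *
to([.517,-.2385,.07])
```

```text
t 10.45 pos [ 0.5176 -0.2394  0.0735] y [ 0.377  0.926 -0.002] z [ 0.926 -0.377  0.002] shift cm [ 0.35  0.06 -0.09] rot [0.   0.13 0.12] F [-1.1 -0.2  2.7] gap 0.0563 q6 [-0.54  0.46 -0.22  0.89 -0.   -0.16]
```

play_rows --commands '[[5,[0.1,0,0],[0,0.1,0.1]],[5,[0.1,0,0],[0,0,0]],[5,[0.1,0,0],[0,0,0]],[5,[0.1,0,0],[0,0,0]],[5,[0.1,0,0],[0,0,0]],[5,[0,0,0],[0,0,0]],[5,[0,0,0],[0,0,0]],[5,[0,0,0],[0,0,0]]]'

```text
time_s: 11.12
eef_pos: [0.5176, -0.2394, 0.0689]
orientation: [0.136, 0.694, -0.136, 0.694]
wrist_force: [-2.1, 1.5, 3.5]
finger_gap: 0.0566
```

Run:
```python
from h import *
to([.517,-.2385,.07])
save("side","side7.png",(280,100,400,220),5)
```

```text
t 11.12 pos [ 0.5176 -0.2394  0.0689] y [ 0.377  0.926 -0.   ] z [ 0.926 -0.377  0.001] shift cm [-0.11  0.06 -0.09] rot [0.   0.04 0.02] F [-2.1  1.5  3.5] gap 0.0566 q6 [-0.54  0.47 -0.22  0.88 -0.   -0.16]
```

View pics/side7.png

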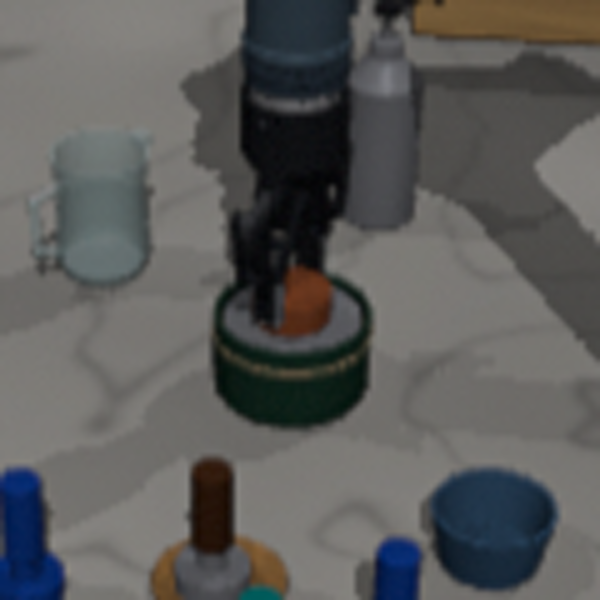

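The weight now rests on the plate at about (303,300) in the crop. Releasing it.

play_rows --commands '[[6.0,[0,0,0],[0,0,0]],[6.4,[0,0,0],[0,0,0]],[6.8,[0,0,0],[0,0,0]],[6.8,[0,0,0],[0,0,0]],[6.8,[0,0,0],[0,0,0]],[6.8,[0,0,0],[0,0,0]],[6.8,[0,0,0],[0,0,0]],[6.8,[0,0,0],[0,0,0]]]'

```text
time_s: 11.83
eef_pos: [0.5186, -0.2397, 0.0673]
orientation: [0.136, 0.693, -0.136, 0.695]
wrist_force: [0.8, 0.4, 0.5]
finger_gap: 0.0684
```

Run:
```python
from h import *
to([.517,-.2385,.17])
save("side","side8.png",(280,100,400,220),5);save("wrist","wrist8.png")
```

```text
t 11.83 pos [ 0.5186 -0.2397  0.0673] y [0.377 0.926 0.   ] z [ 0.926 -0.377  0.002] shift cm [-10.27   0.05  -0.17] rot [-0.    0.1  -0.02] F [0.8 0.4 0.5] gap 0.0684 q6 [-0.54  0.47 -0.22  0.88  0.   -0.16]
```

View pics/wrist8.png

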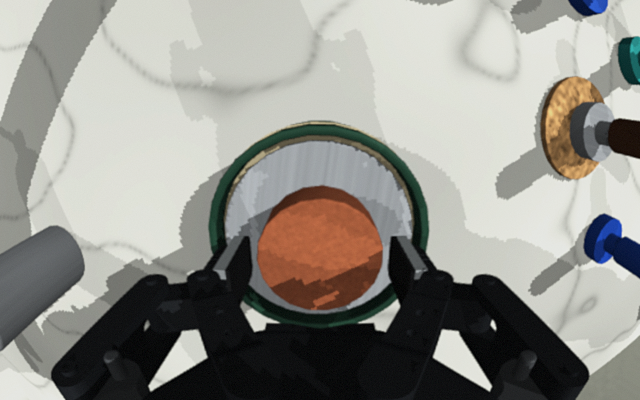

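View pics/side8.png

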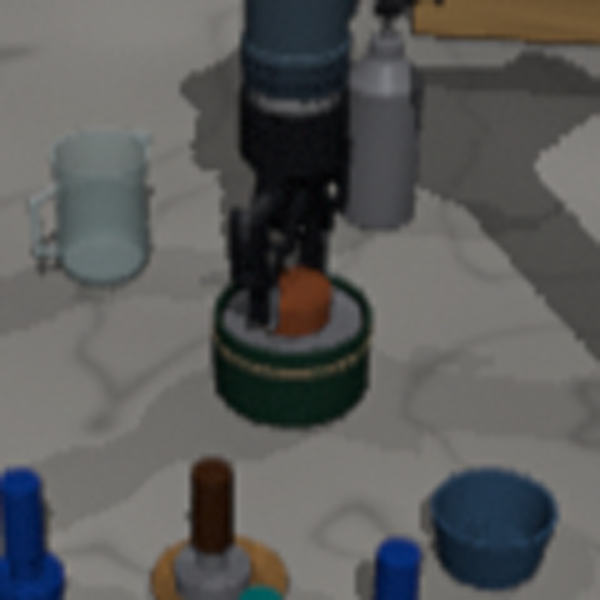

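The weight is free, with both pads clear of it, and it lies flat. Lifting straight up.

play_rows --commands '[[6.8,[-0.5,0,0],[0,0,0]],[6.8,[-1.0,0,0],[0,0,0]],[6.8,[-2.0,0,0],[0,0,0]],[6.8,[-2.5,0,-0.5],[0,0,0]],[6.8,[-2.5,0,-0.5],[0,0,0]],[6.8,[-2.0,0,-0.5],[0,0,0]],[6.8,[-1,0,0],[0,0,0]],[6.8,[0,0,0],[0,0,0]]]'

```text
time_s: 12.6
eef_pos: [0.5031, -0.2333, 0.192]
orientation: [0.136, 0.693, -0.136, 0.694]
wrist_force: [0.8, -0.8, 0.2]
finger_gap: 0.0679
```

Run:
```python
from h import *
from scipy.optimize import least_squares
def fit(P,r):
    q=least_squares(lambda v:np.hypot(P[:,0]-v[0],P[:,1]-v[1])-r,P.mean(0),loss="soft_l1",f_scale=.001);return np.round(q.x,4),np.sqrt(2*q.cost/len(P)).round(5)
to([.543,0,.19])
s=st();f=save("wrist","wrist9.png");im=f["color"]
c=ell(im,lambda r,g,b:(r>b+50),(220,100,420,330));print(c.min(0),c.max(0))
for z in (.08,.0865,.09):
    P=np.array([wunproj(f,s,p,z)[:2] for p in c]);print(z,fit(P,.029),circ(f,s,c,z)[1])
m=((im[...,0].astype(int)<im[...,1].astype(int)-8)&(im[...,1]<100))
print("w", [ (np.round(d["centre"],4),round(d["score"],2)) for l in ("weight_center","plate_top","crock","tamper_foot","pad_top") for d in robot.mark_of("wrist",l)])
```

```text
t 12.6 pos [ 0.5031 -0.2333  0.192 ] y [0.377 0.926 0.   ] z [ 0.926 -0.377  0.001] shift cm [ 0.2  23.11 -5.11] rot [-0.    0.08 -0.02] F [ 0.8 -0.8  0.2] gap 0.0679 q6 [-0.55  0.35 -0.06  1.16  0.   -0.16]
[286. 172.] [352. 238.]
0.08 (array([ 0.518 , -0.2403]), np.float64(0.00067)) 0.029239700457821875
0.0865 (array([ 0.5159, -0.2393]), np.float64(0.00079)) 0.02849455271735314
0.09 (array([ 0.5147, -0.2388]), np.float64(0.00099)) 0.02809331931863823
w [(array([ 0.5161, -0.239 ,  0.0739]), 0.98), (array([0.5395, 0.0023, 0.0726]), 0.61), (array([0.5425, 0.0054, 0.0059]), 0.21), (array([ 0.6596,  0.0128, -0.0022]), 0.84), (array([0.5411, 0.0012, 0.0058]), 0.82), (array([ 0.4249,  0.0533, -0.0014]), 0.78), (array([0.4987, 0.1095, 0.0057]), 0.58), (array([ 0.5358, -0.0054,  0.005 ]), 0.64), (array([0.5438, 0.0019, 0.0067]), 0.34)]
```

View pics/wrist9.png

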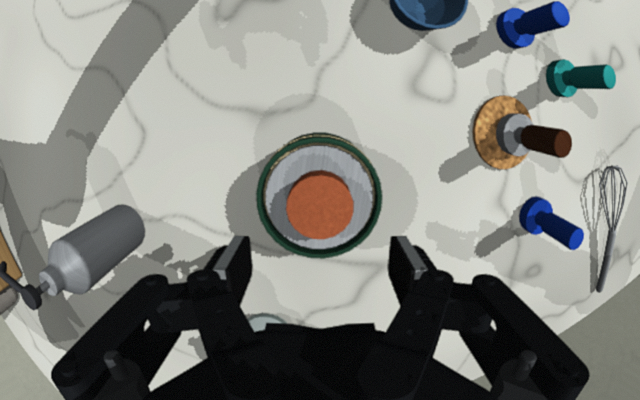

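Run:
```python
from h import *
from scipy.optimize import least_squares
def fit(P,r):
    q=least_squares(lambda v:np.hypot(P[:,0]-v[0],P[:,1]-v[1])-r,P.mean(0),loss="soft_l1",f_scale=.001);return np.round(q.x,4),np.sqrt(2*q.cost/len(P)).round(5)
s=st();f=robot.grab_frame("wrist");im=f["color"].astype(int)
m=((im[...,0]<im[...,1]-8)&(im[...,1]<100)).astype(np.uint8);z=m*0;z[125:262,250:390]=m[125:262,250:390]
cs,h=cv2.findContours(z,cv2.RETR_CCOMP,cv2.CHAIN_APPROX_NONE)
for c,hh in zip(cs,h[0]):
    if len(c)>80:
        P=np.array([wunproj(f,s,p,.068)[:2] for p in c[:,0].astype(float)]);print(hh[3],len(c),fit(P,.053 if hh[3]>=0 else .058),circ(f,s,c[:,0].astype(float),.068))
to([.543,0.0,.19])
```

```text
-1 353 (array([ 0.5156, -0.2404]), np.float64(0.0011)) (array([ 0.51528577, -0.24025373]), np.float64(0.05678838488269904))
0 338 (array([ 0.5139, -0.2391]), np.float64(0.00126)) (array([ 0.51384189, -0.23897498]), np.float64(0.05156786918455099))
t 12.95 pos [ 0.5009 -0.2319  0.1868] y [0.377 0.926 0.002] z [ 0.926 -0.377 -0.007] shift cm [-0.25 23.07 -4.85] rot [ 0.   -0.39 -0.1 ] F [0.8 0.6 0.1] gap 0.0679 q6 [-0.55  0.35 -0.07  1.15  0.   -0.16]
```

Crock centre (wrist fit) is about (0.515,-0.2395) and weight about (0.516,-0.239), so it is centred to about 2 mm. Going to the tamper.

play_rows --commands '[[8.5,[0,2.0,-0.4],[0,-0.3,0]],[8.5,[0,3.6,-0.8],[0,0,0]],[8.5,[0,4.0,-0.8],[0,0,0]],[8.5,[0,4.0,-0.9],[0,0,0]],[8.5,[0,4.0,-0.9],[0,0,0]],[8.5,[0,3.5,-0.6],[0,0,0]],[8.5,[0,1.5,-0.3],[0,0,0]],[8.5,[0,0,0],[0,0,0]]]'

```text
time_s: 13.62
eef_pos: [0.5418, 0.0026, 0.179]
orientation: [0.139, 0.698, -0.138, 0.689]
wrist_force: [-0.7, 0.4, -0.2]
finger_gap: 0.0853
```

Run:
```python
from h import *
to([.543,0,.14])
s=st();f=save("wrist","wrist10.png")
for l in ("tamper_grip","tamper_foot","pad_top"):
  for d in robot.mark_of("wrist",l): print(l,np.round(d["centre"],4),round(d["score"],2),np.round(wproj(f,s,d["centre"])))
```

```text
t 13.62 pos [0.5418 0.0026 0.179 ] y [ 0.384  0.923 -0.   ] z [ 0.923 -0.384 -0.013] shift cm [ 3.9  -0.19  0.26] rot [-0.   -0.75  0.  ] F [-0.7  0.4 -0.2] gap 0.0853 q6 [-0.11  0.34 -0.11  1.13  0.    0.28]
tamper_grip [0.5013 0.1109 0.0687] 0.75 [421. 100.]
tamper_grip [0.4191 0.0539 0.0675] 0.73 [321.  33.]
tamper_grip [ 0.5391 -0.0007  0.0721] 0.69 [316. 191.]
tamper_foot [ 0.5419 -0.0008  0.0058] 0.96 [318. 178.]
tamper_foot [ 0.4989  0.1088 -0.0008] 0.96 [398. 101.]
tamper_foot [ 0.6583  0.0142 -0.0007] 0.93 [368. 262.]
tamper_foot [ 0.4239  0.0554 -0.0008] 0.81 [324.  53.]
pad_top [ 0.5156 -0.2422  0.0744] 0.19 [103. 255.]
```

View pics/wrist10.png

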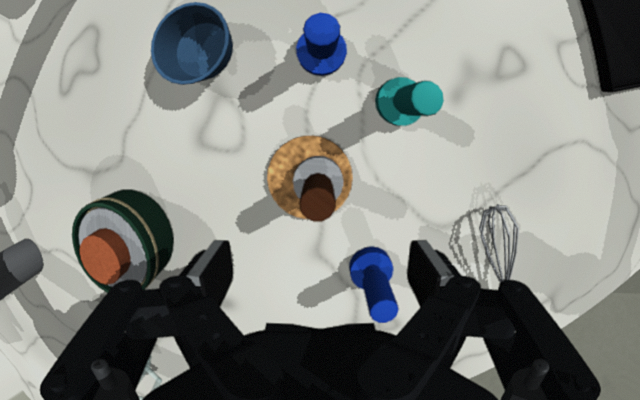

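The wood and steel tamper on its cork pad is in view, handle top at about (318,203) and pad at about (309,177). Decoys are at (320,45), (410,100) and (375,275).

Run:
```python
from h import *
s=st();f=robot.grab_frame("wrist");im=f["color"].astype(int)
print("top",wunproj(f,s,(318,204),.103),"foot edge?")
r,g,b=im[...,0],im[...,1],im[...,2]
m=((r-b>25)&(r>g)).astype(np.uint8);z=m*0;z[125:225,255:365]=m[125:225,255:365]
ys,xs=np.nonzero(z)
dark=(z>0)&(r<110);ys2,xs2=np.nonzero(dark);print("dark",xs2.min(),xs2.max(),ys2.min(),ys2.max())
c=max(cv2.findContours((z*(r>120)).astype(np.uint8),0,cv2.CHAIN_APPROX_NONE)[0],key=len)[:,0].astype(float)
h=cv2.convexHull(c.astype(np.float32))[:,0];print("pad",circ(f,s,h.astype(float),.008),wproj(f,s,[.54,-.003,.008]))
to([.542,0,.1])
```

```text
top [ 0.54205694 -0.00432456  0.103     ] foot edge?
dark 279 350 136 218
pad (array([ 0.53866798, -0.00879016]), np.float64(0.04481567624646822)) [319.03535296 175.43082028]
t 13.87 pos [ 0.5418 -0.0021  0.1797] y [ 0.39   0.921 -0.001] z [ 0.921 -0.39  -0.012] shift cm [7.97 0.21 0.03] rot [-0.   -0.66  0.07] F [ 0.6  0.8 -0. ] gap 0.0851 q6 [-0.12  0.34 -0.11  1.13  0.    0.28]
```

play_rows --commands '[[8.5,[1.2,0.1,0],[0,-0.4,0]],[8.5,[1.5,0.1,0],[0,-0.3,0]],[8.5,[1.5,0,0],[0,0,0]],[8.5,[0.6,0,0],[0,0,0]],[8.5,[0,0,0],[0,0,0]],[8.5,[0,0,0],[0,0,0]],[8.5,[0,0,0],[0,0,0]],[8.5,[0,0,0],[0,0,0]]]'

```text
time_s: 14.53
eef_pos: [0.5434, -0.0103, 0.1324]
orientation: [0.145, 0.69, -0.147, 0.694]
wrist_force: [-0.1, 1.1, -0.2]
finger_gap: 0.0849
```

Run:
```python
from h import *
s=st();f=save("wrist","wrist11.png");im=f["color"].astype(int)
r,g,b=im[...,0],im[...,1],im[...,2]
for l in ("tamper_grip","tamper_foot","pad_top"):
  for d in robot.mark_of("wrist",l)[:3]: print(l,np.round(d["centre"],4),round(d["score"],2),np.round(wproj(f,s,d["centre"])))
print("model px top",wproj(f,s,[.542,0,.103]),"foot",wproj(f,s,[.542,0,.026]))
to([.542,0,.057])
```

```text
tamper_grip [0.4997 0.1081 0.0674] 0.96 [450.  84.]
tamper_grip [0.6607 0.0204 0.069 ] 0.93 [410. 311.]
tamper_grip [0.4236 0.0529 0.07  ] 0.84 [335.  10.]
tamper_foot [ 0.6637  0.0148 -0.0026] 0.88 [389. 275.]
tamper_foot [0.499  0.1101 0.0059] 0.87 [425.  87.]
tamper_foot [ 5.423e-01 -3.000e-04  5.100e-03] 0.78 [330. 178.]
model px top [335.97373301 215.05413304] foot [331.4815858  183.62730452]
t 14.73 pos [ 0.5435 -0.0098  0.1324] y [ 0.404  0.915 -0.002] z [ 0.915 -0.404  0.006] shift cm [ 7.53  0.85 -0.58] rot [0.   0.32 0.1 ] F [-0.8  0.6  0.4] gap 0.085 q6 [-0.13  0.36 -0.21  1.   -0.    0.28]
```

View pics/wrist11.png

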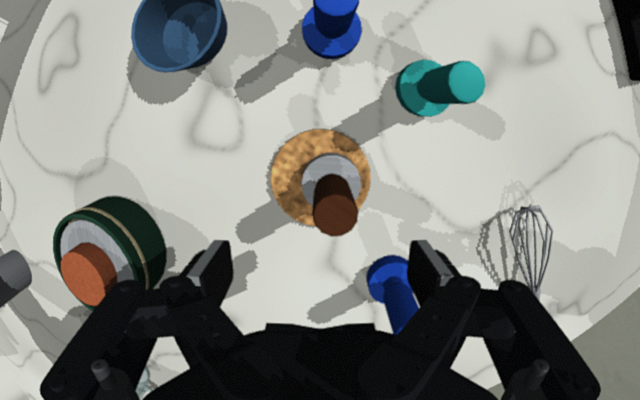

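Handle top seen at (335,216), where the model predicts (336,215), so the tamper is at (0.542, 0.000). Descending.

play_rows --commands '[[8.5,[0.5,0.5,-0.4],[0,0.3,0.1]],[8.5,[1.0,0.3,-0.2],[0,0,0]],[8.5,[1.2,0.1,0],[0,0,0]],[8.5,[1.2,0,0],[0,0,0]],[8.5,[0.5,0,0],[0,0,0]],[8.5,[0,0,0],[0,0,0]],[8.5,[0,0,0],[0,0,0]],[8.5,[0,0,0],[0,0,0]]]'

```text
time_s: 15.4
eef_pos: [0.541, 0.0045, 0.0843]
orientation: [0.145, 0.692, -0.144, 0.692]
wrist_force: [0.6, -0.4, -0.2]
finger_gap: 0.0851
```

Run:
```python
from h import *
to([.542,0,.057])
s=st();f=save("wrist","wrist12.png")
print("model px top",wproj(f,s,[.542,0,.103]),"foot",wproj(f,s,[.542,0,.026]))
```

```text
t 15.4 pos [0.541  0.0045 0.0843] y [0.401 0.916 0.001] z [ 0.916 -0.401 -0.001] shift cm [ 2.73 -0.38  0.27] rot [ 0.   -0.04 -0.05] F [ 0.6 -0.4 -0.2] gap 0.0851 q6 [-0.11  0.4  -0.28  0.89  0.    0.3 ]
model px top [313.18347038 267.13639805] foot [315.28620137 212.53532535]
```

View pics/wrist12.png

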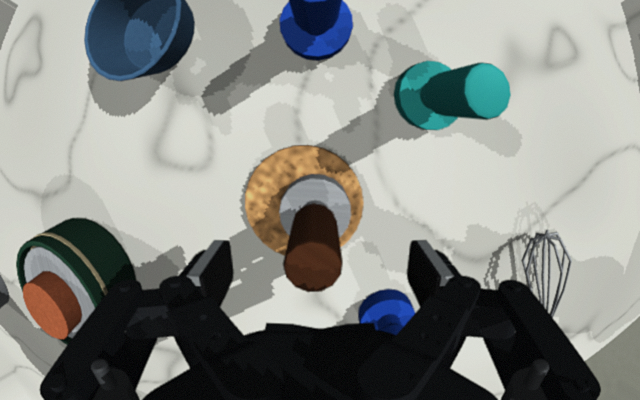

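play_rows --commands '[[8.5,[0.6,-0.15,0.1],[0,0,0]],[8.5,[0.8,-0.15,0.1],[0,0,0]],[8.5,[0.7,0,0],[0,0,0]],[8.5,[0.3,0,0],[0,0,0]],[8.5,[0,0,0],[0,0,0]],[8.5,[0,0,0],[0,0,0]],[8.5,[0,0,0],[0,0,0]],[8.5,[0,0,0],[0,0,0]]]'

```text
time_s: 16.12
eef_pos: [0.5432, -0.0, 0.0592]
orientation: [0.146, 0.691, -0.145, 0.693]
wrist_force: [1.0, 0.4, 0.0]
finger_gap: 0.0851
```

Run:
```python
from h import *
to([.542,0,.057])
s=st();f=save("wrist","wrist13.png")
```

```text
t 16.12 pos [ 0.5432 -0.      0.0592] y [0.402 0.916 0.002] z [ 0.916 -0.402  0.002] shift cm [ 0.22 -0.05 -0.11] rot [-0.    0.12 -0.1 ] F [1.  0.4 0. ] gap 0.0851 q6 [-0.12  0.43 -0.31  0.83  0.    0.3 ]
```

View pics/wrist13.png

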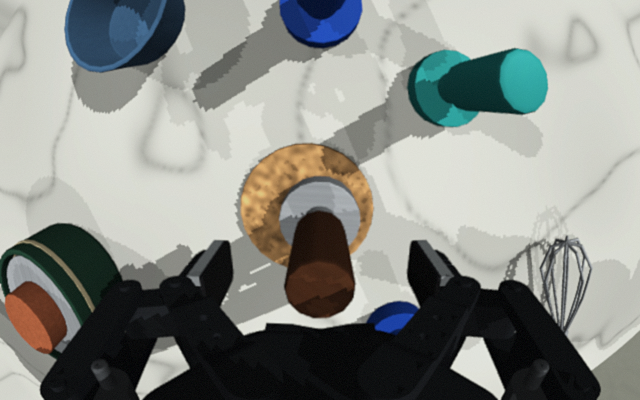

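The handle stands centred between the pads. Closing.

play_rows --commands '[[5,[0.15,0,-0.1],[0,0,0]],[3.5,[0,0,0],[0,0,0]],[2.5,[0,0,0],[0,0,0]],[2,[0,0,0],[0,0,0]],[2,[0,0,0],[0,0,0]],[2,[0,0,0],[0,0,0]],[2,[0,0,0],[0,0,0]],[2,[0,0,0],[0,0,0]]]' --grip_force 60

```text
time_s: 16.83
eef_pos: [0.5429, 0.0003, 0.0586]
orientation: [0.145, 0.691, -0.145, 0.694]
wrist_force: [-0.9, 0.4, -0.2]
finger_gap: 0.0267
```

Run:
```python
from h import *
to([.542,0,.057])
s=st();f=save("wrist","wrist14.png")
```

```text
t 16.83 pos [5.429e-01 3.000e-04 5.860e-02] y [0.402 0.916 0.002] z [ 0.916 -0.402  0.004] shift cm [ 0.16 -0.06 -0.07] rot [-0.    0.23 -0.11] F [-0.9  0.4 -0.2] gap 0.0267 q6 [-0.12  0.43 -0.32  0.82  0.    0.3 ]
```

View pics/wrist14.png

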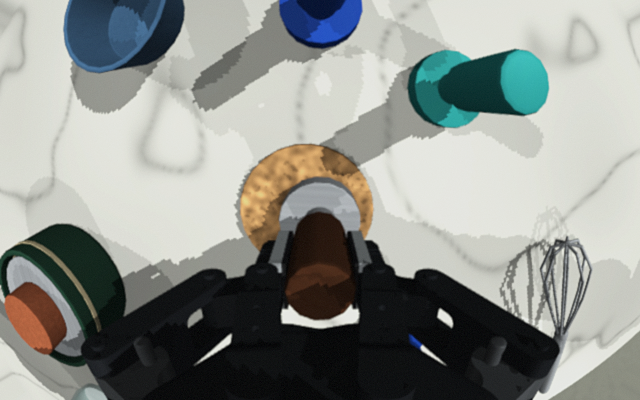

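Gripped: gap 26.7 mm, pose unchanged. Lifting.

play_rows --commands '[[2,[-0.8,0,0],[0,0,0]],[2,[-2.0,0,0],[0,0,0]],[2,[-2.5,0,0],[0,0,0]],[2,[-2.5,0,0],[0,0,0]],[2,[-2.0,0,0],[0,0,0]],[2,[-1.0,0,0],[0,0,0]],[2,[0,0,0],[0,0,0]],[2,[0,0,0],[0,0,0]]]'

```text
time_s: 17.55
eef_pos: [0.5367, 0.0012, 0.1689]
orientation: [0.145, 0.695, -0.145, 0.689]
wrist_force: [0.4, -0.5, -2.9]
finger_gap: 0.0264
```

Run:
```python
from h import *
to([.517,-.239,.17])
s=st();f=save("wrist","wrist15.png")
```

```text
t 17.55 pos [0.5367 0.0012 0.1689] y [ 0.401  0.916 -0.001] z [ 0.916 -0.401 -0.009] shift cm [ -0.14 -22.79   7.84] rot [-0.   -0.5   0.09] F [ 0.4 -0.5 -2.9] gap 0.0264 q6 [-0.12  0.33 -0.15  1.1   0.    0.3 ]
```

View pics/wrist15.png

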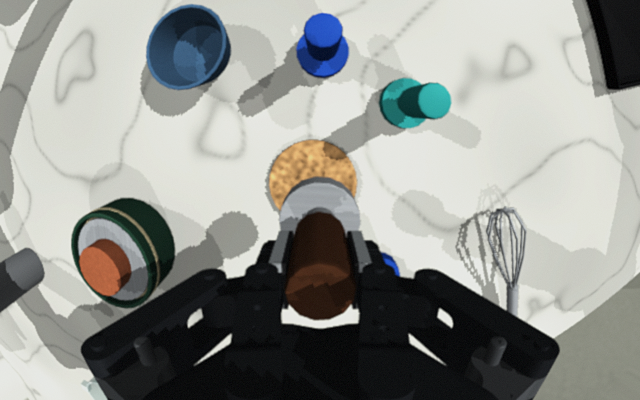

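play_rows --commands '[[2,[0,-1.8,0.6],[0,-0.3,0]],[2,[0,-3.2,1.1],[0,-0.3,0]],[2,[0,-3.6,1.2],[0,0,0]],[2,[0,-3.6,1.2],[0,0,0]],[2,[0,-3.6,1.2],[0,0,0]],[2,[0,-3.4,1.2],[0,0,0]],[2,[0,-1.8,0.7],[0,0,0]],[2,[0,0,0],[0,0,0]]]'

```text
time_s: 18.27
eef_pos: [0.512, -0.2247, 0.1567]
orientation: [0.143, 0.698, -0.142, 0.687]
wrist_force: [0.9, 1.2, -3.3]
finger_gap: 0.0264
```

Run:
```python
from h import *
to([.517,-.239,.15])
for l in ("pad_top",):
  for c in ("top","side","wrist"):
    s=st();f=robot.grab_frame(c) if c!="wrist" else save(c,"wrist16.png")
    for d in robot.mark_of(c,l)[:2]: print(c,l,np.round(d["centre"],4),round(d["score"],2))
    if c=="wrist": continue
    im=f["color"].astype(int);r,g,b=im[...,0],im[...,1],im[...,2]
    u,v=proj(f,[.54,-.005,.008]).astype(int);k=22
    m=((r-b>30)&(r>90)).astype(np.uint8);z=m*0;z[v-k:v+k,u-k:u+k]=m[v-k:v+k,u-k:u+k]
    q=max(cv2.findContours(z,0,cv2.CHAIN_APPROX_NONE)[0],key=len)[:,0].astype(float)
    P=np.array([unproj(f,p,.008)[:2] for p in q]);A=np.c_[2*P,np.ones(len(P))];x=np.linalg.lstsq(A,(P**2).sum(1),rcond=None)[0];print(c,x[:2],np.sqrt(x[2]+x[0]**2+x[1]**2))
```

```text
t 18.27 pos [ 0.512  -0.2247  0.1567] y [ 0.394  0.919 -0.001] z [ 0.919 -0.394 -0.016] shift cm [ 0.66 -1.12  1.03] rot [-0.   -0.91  0.06] F [ 0.9  1.2 -3.3] gap 0.0264 q6 [-0.53  0.39 -0.1   1.1  -0.   -0.12]
top pad_top [ 0.5407 -0.007   0.0095] 0.76
top [ 0.54135568 -0.00718337] 0.04267603586529346
side pad_top [ 0.5378 -0.0059  0.0097] 0.94
side [ 0.54219223 -0.00598486] 0.04109897726220018
wrist pad_top [ 0.5372 -0.0068  0.0055] 0.85
```

View pics/wrist16.png

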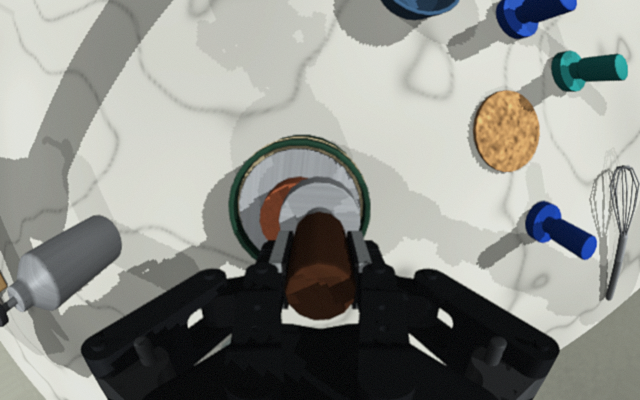

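play_rows --commands '[[2,[0.1,-0.4,0.4],[0,-0.6,0]],[2,[0.2,-0.4,0.4],[0,-0.5,0]],[2,[0.2,-0.2,0.2],[0,0,0]],[2,[0.1,0,0],[0,0,0]],[2,[0,0,0],[0,0,0]],[2,[0,0,0],[0,0,0]],[2,[0,0,0],[0,0,0]],[2,[0,0,0],[0,0,0]]]'

```text
time_s: 19.23
eef_pos: [0.5197, -0.2296, 0.1516]
orientation: [0.138, 0.691, -0.138, 0.696]
wrist_force: [0.6, -0.1, -3.5]
finger_gap: 0.027
```

Run:
```python
from h import *
to([.517,-.2393,.14])
save("wrist","wrist17.png");save("side","side17.png",(280,100,400,220),5)
```

```text
t 19.23 pos [ 0.5197 -0.2296  0.1516] y [0.382 0.924 0.002] z [ 0.924 -0.382  0.006] shift cm [ 1.16 -1.    0.12] rot [-0.    0.33 -0.09] F [ 0.6 -0.1 -3.5] gap 0.027 q6 [-0.53  0.39 -0.11  1.07  0.   -0.14]
```

View pics/wrist17.png

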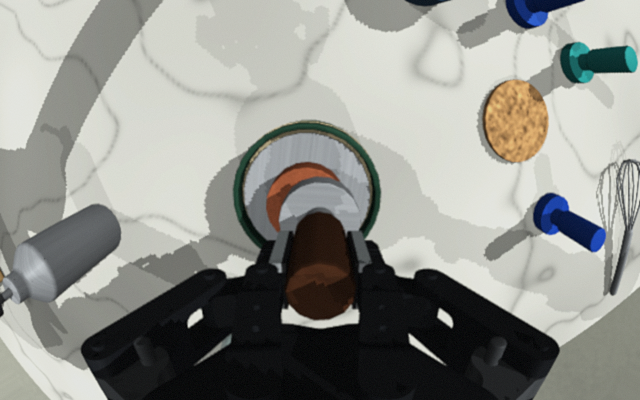

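View pics/side17.png

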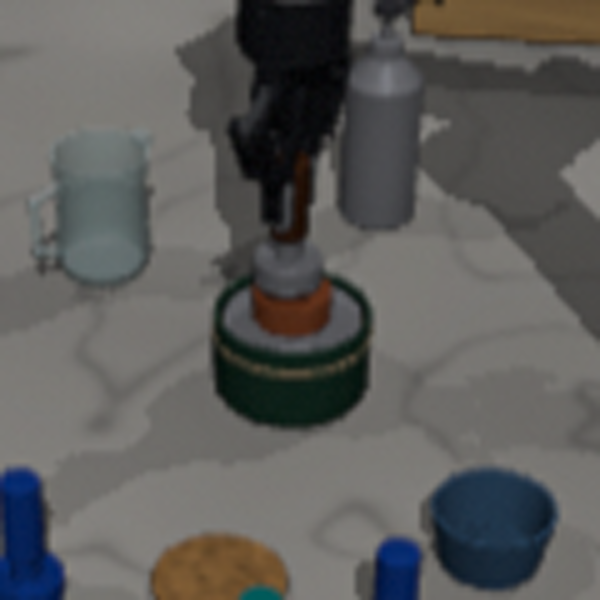

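Wrist view: the weight (308,195) shows about 1 cm left of the foot (320,205), which matches the computed shift.

play_rows --commands '[[2,[0,-0.4,0.05],[0,0.1,-0.1]],[2,[0,-0.4,0.05],[0,0,0]],[2,[0.1,-0.2,0],[0,0,0]],[2,[0.2,0,0],[0,0,0]],[2,[0.2,0,0],[0,0,0]],[2,[0,0,0],[0,0,0]],[2,[0,0,0],[0,0,0]],[2,[0,0,0],[0,0,0]]]'

```text
time_s: 20.0
eef_pos: [0.5163, -0.2407, 0.146]
orientation: [0.138, 0.692, -0.138, 0.695]
wrist_force: [-0.2, 1.1, -2.2]
finger_gap: 0.0271
```

Run:
```python
from h import *
to([.517,-.2393,.14])
save("wrist","wrist18.png",(180,80,460,340),2.2);save("side","side18.png",(280,100,400,220),5)
```

```text
t 20.0 pos [ 0.5163 -0.2407  0.146 ] y [ 0.383  0.924 -0.   ] z [ 0.924 -0.383  0.004] shift cm [0.6  0.16 0.01] rot [0.   0.22 0.02] F [-0.2  1.1 -2.2] gap 0.0271 q6 [-0.55  0.4  -0.11  1.06  0.   -0.15]
```

View pics/wrist18.png

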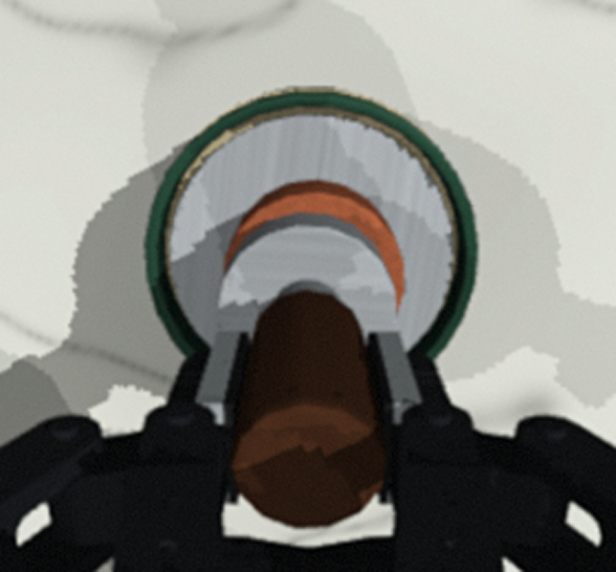

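View pics/side18.png

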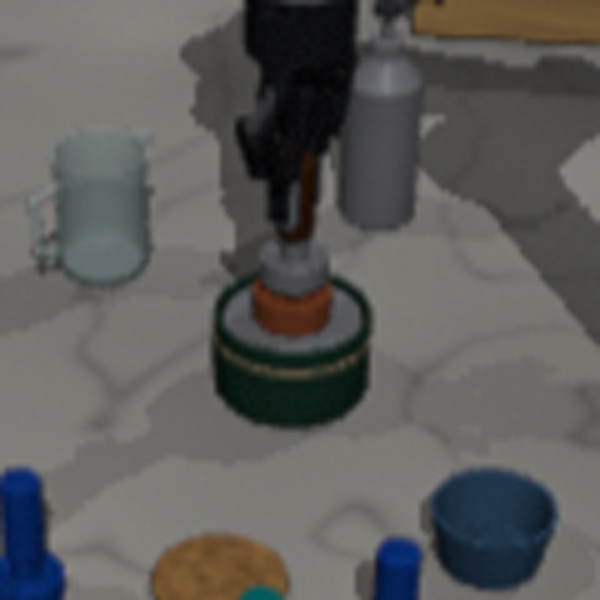

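The foot (307) sits over the weight (313) within about 2 mm. Lowering to contact.

play_rows --commands '[[2,[0.2,0.1,0],[0,0,0]],[2,[0.2,0.05,0],[0,0,0]],[2,[0.2,0,0],[0,0,0]],[2,[0.2,0,0],[0,0,0]],[2,[0.1,0,0],[0,0,0]],[2,[0.1,0,0],[0,0,0]],[2,[0,0,0],[0,0,0]],[2,[0,0,0],[0,0,0]]]'

```text
time_s: 20.77
eef_pos: [0.5176, -0.2391, 0.1361]
orientation: [0.137, 0.692, -0.138, 0.695]
wrist_force: [0.4, 0.3, -2.5]
finger_gap: 0.027
```

Run:
```python
from h import *
to([.517,-.2393,.115])
```

```text
t 20.77 pos [ 0.5176 -0.2391  0.1361] y [ 0.382  0.924 -0.001] z [ 0.924 -0.382  0.006] shift cm [ 2.11 -0.04 -0.06] rot [0.   0.32 0.04] F [ 0.4  0.3 -2.5] gap 0.027 q6 [-0.54  0.41 -0.13  1.03  0.   -0.15]
```

play_rows --commands '[[2,[0.2,0,0],[0,0.1,0]],[2,[0.2,0,0],[0,0,0]],[2,[0.2,0,0],[0,0,0]],[2,[0.2,0,0],[0,0,0]],[2,[0.2,0,0],[0,0,0]],[2,[0.1,0,0],[0,0,0]],[2,[0,0,0],[0,0,0]],[2,[0,0,0],[0,0,0]]]'

```text
time_s: 21.43
eef_pos: [0.5179, -0.2392, 0.1264]
orientation: [0.137, 0.692, -0.139, 0.695]
wrist_force: [-0.3, 0.7, 2.9]
finger_gap: 0.0269
```

Run:
```python
from h import *
to([.517,-.2393,.115])
```

```text
t 21.43 pos [ 0.5179 -0.2392  0.1264] y [ 0.382  0.924 -0.001] z [ 0.924 -0.382  0.006] shift cm [ 1.13 -0.04 -0.09] rot [0.   0.32 0.06] F [-0.3  0.7  2.9] gap 0.0269 q6 [-0.54  0.41 -0.14  1.01 -0.   -0.15]
```

play_rows --commands '[[2,[0.25,0,0],[0,0.1,0]],[2,[0.25,0,0],[0,0,0]],[2,[0.25,0,0],[0,0,0]],[2,[0.25,0,0],[0,0,0]],[2,[0.25,0,0],[0,0,0]],[2,[0.2,0,0],[0,0,0]],[2,[0.2,0,0],[0,0,0]],[2,[0.2,0,0],[0,0,0]]]'

```text
time_s: 22.1
eef_pos: [0.5191, -0.2398, 0.1142]
orientation: [0.136, 0.69, -0.139, 0.697]
wrist_force: [-6.2, 4.2, 18.6]
finger_gap: 0.0268
```

Run:
```python
from h import *
to([.517,-.2393,.115])
save("wrist","wrist19.png",(180,80,460,340),2.2);save("side","side19.png",(280,100,400,220),5)
```

```text
t 22.1 pos [ 0.5191 -0.2398  0.1142] y [ 0.382  0.924 -0.002] z [ 0.924 -0.382  0.01 ] shift cm [-0.08 -0.04 -0.22] rot [0.   0.56 0.11] F [-6.2  4.2 18.6] gap 0.0268 q6 [-0.54  0.42 -0.16  0.98 -0.   -0.15]
```

View pics/side19.png

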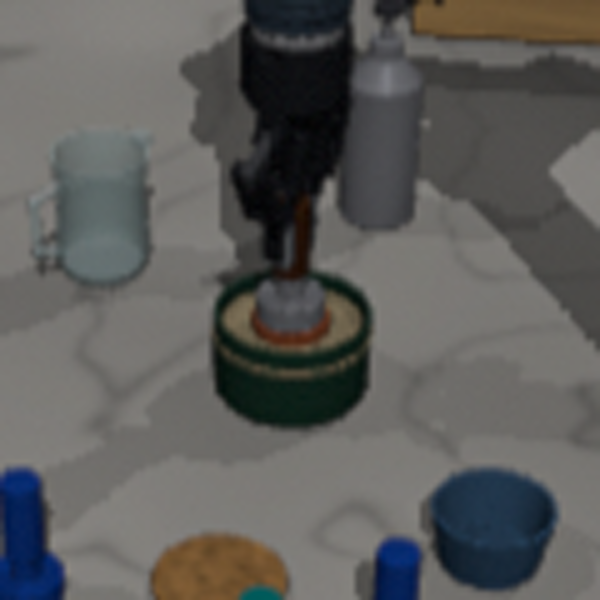

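View pics/wrist19.png

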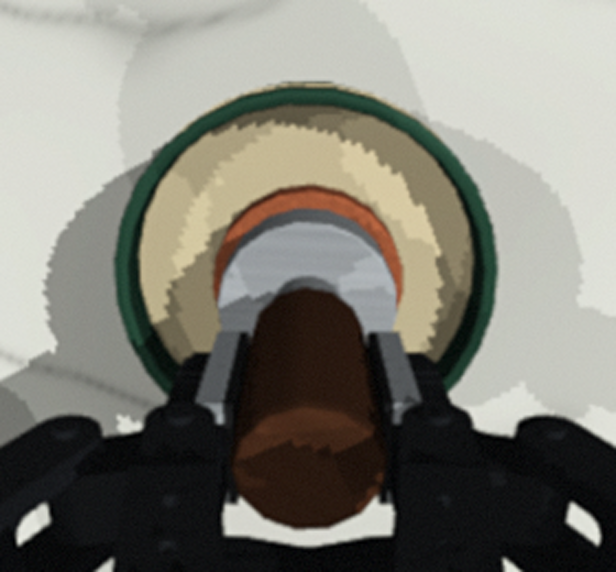

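The foot bears flat on the weight, whose top is now just under the rim. Force is about 22 N and the height matches the bottom stop. Holding, while easing the side load.

play_rows --commands '[[2,[0.15,0,-0.08],[0,0.15,0]],[2,[0.15,0,-0.05],[0,0.1,0]],[2,[0.15,0,-0.05],[0,0,0]],[2,[0.15,0,-0.05],[0,0,0]],[2,[0.15,0,-0.05],[0,0,0]],[2,[0.15,0,-0.05],[0,0,0]],[2,[0.15,0,-0.05],[0,0,0]],[2,[0.15,0,-0.05],[0,0,0]]]'

```text
time_s: 22.87
eef_pos: [0.5179, -0.2391, 0.1143]
orientation: [0.135, 0.687, -0.14, 0.7]
wrist_force: [-4.3, 2.8, 13.2]
finger_gap: 0.0272
```

Run:
```python
from h import *
to([.517,-.2393,.115])
```

```text
t 22.87 pos [ 0.5179 -0.2391  0.1143] y [ 0.382  0.924 -0.003] z [ 0.924 -0.382  0.018] shift cm [-0.07 -0.05 -0.08] rot [0.   1.05 0.19] F [-4.3  2.8 13.2] gap 0.0272 q6 [-0.54  0.41 -0.18  0.96 -0.   -0.15]
```

play_rows --commands '[[2,[0.2,0,0],[0,0.4,0.1]],[2,[0.2,0,0],[0,0.4,0.1]],[2,[0.2,0,0],[0,0.4,0.1]],[2,[0.2,0,0],[0,0.4,0]],[2,[0.2,0,0],[0,0.4,0]],[2,[0.2,0,0],[0,0.4,0]],[2,[0.2,0,0],[0,0.4,0]],[2,[0.2,0,0],[0,0.4,0]]]'

```text
time_s: 23.53
eef_pos: [0.521, -0.2406, 0.1141]
orientation: [0.139, 0.702, -0.136, 0.685]
wrist_force: [-4.6, 2.6, 15.7]
finger_gap: 0.0267
```

Run:
```python
from h import *
to([.517,-.2393,.115])
save("wrist","wrist20.png",(180,80,460,340),2.2);save("side","side20.png",(280,100,400,220),5)
```

```text
t 23.53 pos [ 0.521  -0.2406  0.1141] y [ 0.381  0.924 -0.   ] z [ 0.924 -0.381 -0.023] shift cm [-0.08 -0.03 -0.42] rot [-0.   -1.34  0.03] F [-4.6  2.6 15.7] gap 0.0267 q6 [-0.54  0.45 -0.11  1.03 -0.   -0.15]
```

View pics/wrist20.png

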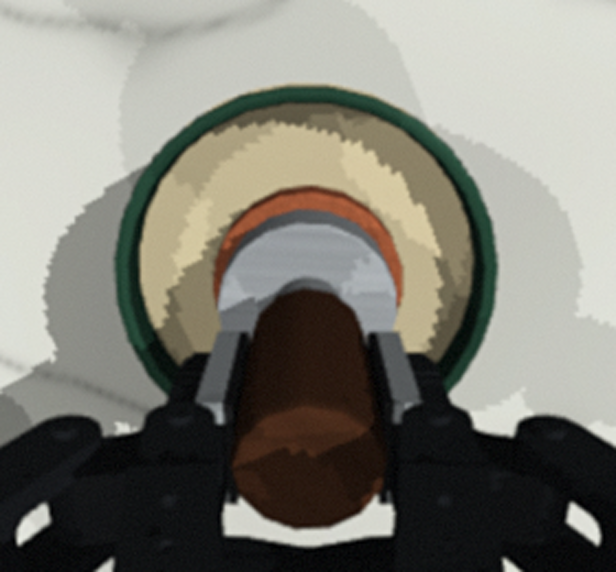

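View pics/side20.png

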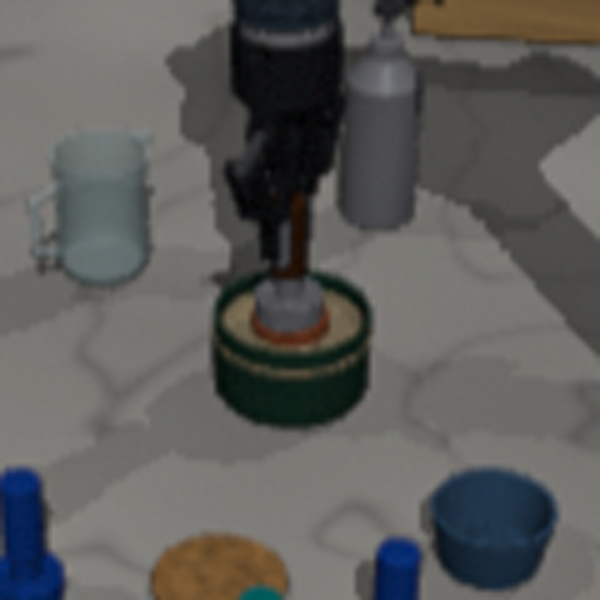

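The tool tilt has overshot to -1.3°. Bringing it back to vertical while holding.

play_rows --commands '[[2,[0.12,0,-0.1],[0,-0.5,0]],[2,[0.12,0,-0.1],[0,-0.5,0]],[2,[0.12,0,0],[0,-0.3,0]],[2,[0.12,0,0],[0,0,0]],[2,[0.12,0,0],[0,0,0]],[2,[0.12,0,0],[0,0,0]],[2,[0.12,0,0],[0,0,0]],[2,[0.12,0,0],[0,0,0]]]'

```text
time_s: 24.3
eef_pos: [0.5189, -0.2396, 0.1142]
orientation: [0.136, 0.692, -0.139, 0.696]
wrist_force: [-4.5, 2.4, 13.4]
finger_gap: 0.0268
```

Run:
```python
from h import *
to([.518,-.2393,.115])
```

```text
t 24.3 pos [ 0.5189 -0.2396  0.1142] y [ 0.381  0.924 -0.002] z [ 0.924 -0.381  0.006] shift cm [-0.08 -0.   -0.1 ] rot [0.   0.34 0.11] F [-4.5  2.4 13.4] gap 0.0268 q6 [-0.54  0.42 -0.16  0.98 -0.   -0.15]
```

play_rows --commands '[[2,[0.12,0,0],[0,0.1,0]],[2,[0.12,0,0],[0,0.05,0]],[2,[0.12,0,0],[0,0.05,0]],[2,[0.12,0,0],[0,0.05,0]],[2,[0.12,0,0],[0,0.05,0]],[2,[0.12,0,0],[0,0.05,0]],[2,[0.12,0,0],[0,0.05,0]],[2,[0.12,0,0],[0,0.05,0]]]'

```text
time_s: 24.97
eef_pos: [0.519, -0.2396, 0.1142]
orientation: [0.136, 0.692, -0.139, 0.695]
wrist_force: [-3.8, 2.8, 12.5]
finger_gap: 0.0266
```

Run:
```python
from h import *
to([.518,-.2393,.115])
```

```text
t 24.97 pos [ 0.519  -0.2396  0.1142] y [ 0.381  0.924 -0.003] z [ 0.924 -0.381  0.004] shift cm [-0.08 -0.01 -0.1 ] rot [0.   0.23 0.19] F [-3.8  2.8 12.5] gap 0.0266 q6 [-0.54  0.43 -0.16  0.98 -0.   -0.15]
```

It held steady and upright. Lifting straight off.

play_rows --commands '[[2,[-0.1,0,0],[0,0,0]],[2,[-0.3,0,0],[0,0,0]],[2,[-0.6,0,0],[0,0,0]],[2,[-1.2,0,0],[0,0,0]],[2,[-1.5,0,0],[0,0,0]],[2,[-1.0,0,0],[0,0,0]],[2,[0,0,0],[0,0,0]],[2,[0,0,0],[0,0,0]]]'

```text
time_s: 25.63
eef_pos: [0.518, -0.239, 0.1581]
orientation: [0.137, 0.694, -0.138, 0.693]
wrist_force: [0.6, -0.2, -3.2]
finger_gap: 0.0264
```

Run:
```python
from h import *
to([.541,-.003,.17])
save("wrist","wrist21.png",(180,80,460,340),2.2);save("side","side21.png",(280,100,400,220),5)
```

```text
t 25.63 pos [ 0.518  -0.239   0.1581] y [ 0.382  0.924 -0.002] z [ 0.924 -0.382 -0.002] shift cm [-1.23 22.69 -6.88] rot [-0.   -0.09  0.14] F [ 0.6 -0.2 -3.2] gap 0.0264 q6 [-0.54  0.4  -0.08  1.09 -0.   -0.15]
```

View pics/wrist21.png

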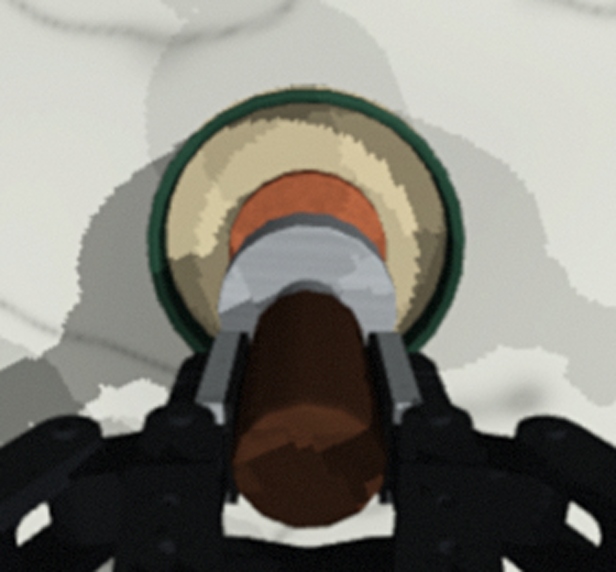

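View pics/side21.png

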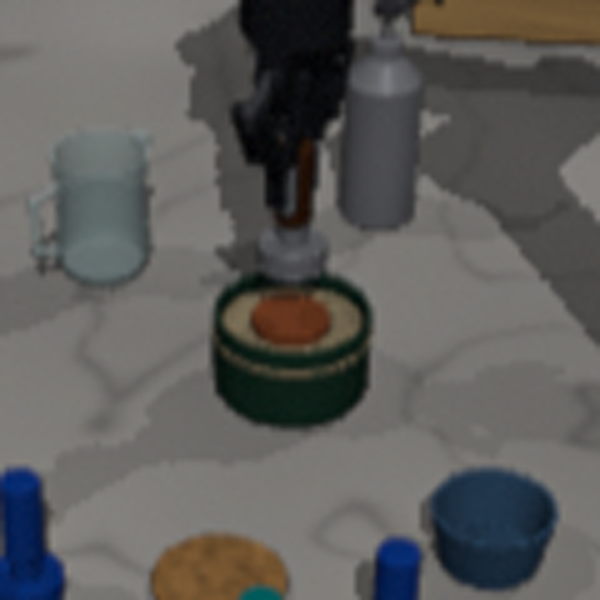

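The weight stays down, centred and level in the crock at (291,320) in the crop, and the tamper is clear. Returning it to the pad.

play_rows --commands '[[2,[-0.3,1.8,-0.5],[0,0,0]],[2,[-0.3,3.2,-1.0],[0,0,0]],[2,[0,3.6,-1.1],[0,0,0]],[2,[0,3.6,-1.1],[0,0,0]],[2,[0,3.6,-1.1],[0,0,0]],[2,[0,3.4,-1.0],[0,0,0]],[2,[0,1.8,-0.5],[0,0,0]],[2,[0,0,0],[0,0,0]]]'

```text
time_s: 26.4
eef_pos: [0.5387, -0.014, 0.1562]
orientation: [0.14, 0.696, -0.141, 0.69]
wrist_force: [0.2, -0.4, -3.0]
finger_gap: 0.0264
```

Run:
```python
from h import *
to([.541,-.004,.1])
```

```text
t 26.4 pos [ 0.5387 -0.014   0.1562] y [ 0.389  0.921 -0.003] z [ 0.921 -0.389 -0.009] shift cm [ 5.62  1.03 -0.13] rot [-0.   -0.5   0.19] F [ 0.2 -0.4 -3. ] gap 0.0264 q6 [-0.14  0.35 -0.16  1.07 -0.    0.26]
```

play_rows --commands '[[2,[0.6,0.5,0],[0,-0.4,0.1]],[2,[1.0,0.4,0],[0,-0.3,0.1]],[2,[1.2,0.1,0],[0,0,0]],[2,[1.2,0,0],[0,0,0]],[2,[0.8,0,0],[0,0,0]],[2,[0.2,0,0],[0,0,0]],[2,[0,0,0],[0,0,0]],[2,[0,0,0],[0,0,0]]]'

```text
time_s: 27.07
eef_pos: [0.5407, -0.0062, 0.0987]
orientation: [0.14, 0.693, -0.142, 0.693]
wrist_force: [0.1, -0.3, -3.1]
finger_gap: 0.0265
```

Run:
```python
from h import *
to([.541,-.004,.0586])
save("wrist","wrist22.png",(180,80,460,340),2.2);save("side","side22.png",(260,140,380,260),5)
```

```text
t 27.07 pos [ 0.5407 -0.0062  0.0987] y [ 0.391  0.92  -0.002] z [ 0.92  -0.391  0.001] shift cm [ 4.01  0.23 -0.06] rot [0.   0.05 0.13] F [ 0.1 -0.3 -3.1] gap 0.0265 q6 [-0.13  0.39 -0.26  0.92 -0.    0.27]
```

View pics/wrist22.png

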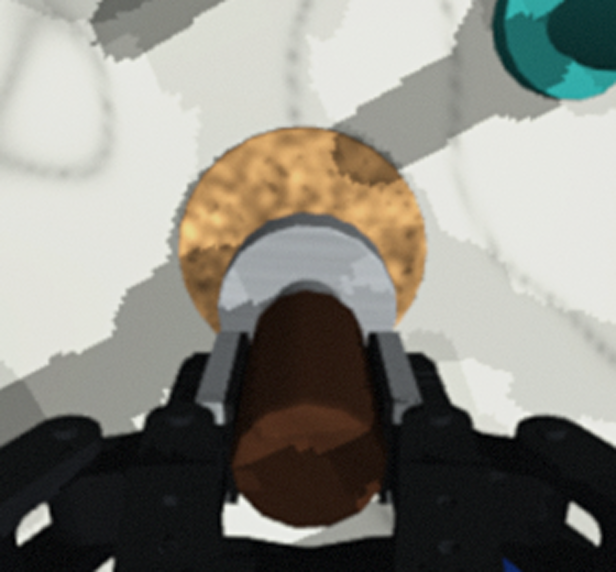

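View pics/side22.png

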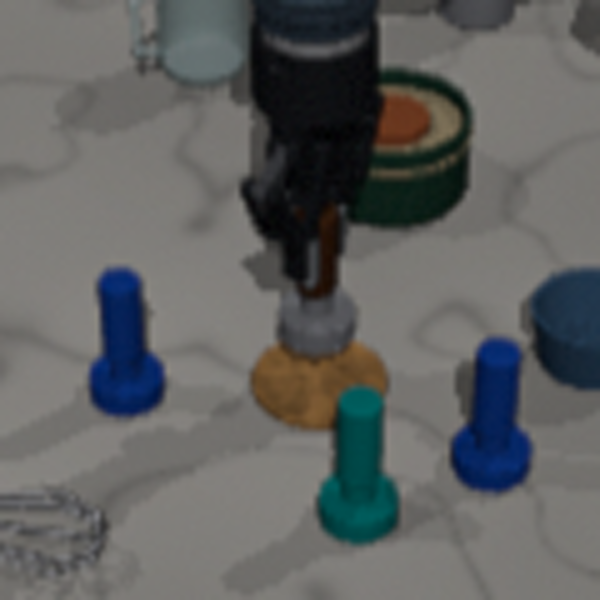

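The foot is centred over the pad (307 vs 303 in the crop). Descending.

play_rows --commands '[[2,[0.6,0,0],[0,0,0.1]],[2,[0.8,0,0],[0,0,0]],[2,[0.8,0,0],[0,0,0]],[2,[0.6,0,0],[0,0,0]],[2,[0.2,0,0],[0,0,0]],[2,[0,0,0],[0,0,0]],[2,[0,0,0],[0,0,0]],[2,[0,0,0],[0,0,0]]]'

```text
time_s: 27.83
eef_pos: [0.5427, -0.0066, 0.0673]
orientation: [0.141, 0.691, -0.141, 0.695]
wrist_force: [0.6, 0.4, -3.4]
finger_gap: 0.0265
```

Run:
```python
from h import *
to([.541,-.004,.0586])
```

```text
t 27.83 pos [ 0.5427 -0.0066  0.0673] y [0.391 0.92  0.001] z [ 0.92  -0.391  0.005] shift cm [ 0.87  0.17 -0.26] rot [-0.    0.28 -0.05] F [ 0.6  0.4 -3.4] gap 0.0265 q6 [-0.13  0.42 -0.31  0.84 -0.    0.27]
```

play_rows --commands '[[2,[0.2,0.05,-0.1],[0,0.1,0]],[2,[0.2,0.05,-0.05],[0,0,0]],[2,[0.2,0,0],[0,0,0]],[2,[0.1,0,0],[0,0,0]],[2,[0.1,0,0],[0,0,0]],[2,[0,0,0],[0,0,0]],[2,[0,0,0],[0,0,0]],[2,[0,0,0],[0,0,0]]]'

```text
time_s: 28.5
eef_pos: [0.5426, -0.0049, 0.0595]
orientation: [0.141, 0.691, -0.141, 0.695]
wrist_force: [-0.3, 0.9, -3.1]
finger_gap: 0.0266
```

Run:
```python
from h import *
to([.541,-.004,.0586])
```

```text
t 28.5 pos [ 0.5426 -0.0049  0.0595] y [0.391 0.921 0.001] z [ 0.921 -0.391  0.005] shift cm [ 0.09  0.02 -0.18] rot [-0.    0.29 -0.08] F [-0.3  0.9 -3.1] gap 0.0266 q6 [-0.13  0.42 -0.32  0.82 -0.    0.28]
```

play_rows --commands '[[2,[0.08,0,0],[0,0.1,0]],[2,[0.08,0,0],[0,0,0]],[2,[0.08,0,0],[0,0,0]],[2,[0.05,0,0],[0,0,0]],[2,[0,0,0],[0,0,0]],[2,[0,0,0],[0,0,0]],[2,[0,0,0],[0,0,0]],[2,[0,0,0],[0,0,0]]]'

```text
time_s: 29.17
eef_pos: [0.5431, -0.005, 0.0586]
orientation: [0.141, 0.691, -0.141, 0.695]
wrist_force: [-0.9, 0.1, -0.7]
finger_gap: 0.0271
```

Run:
```python
from h import *
to([.541,-.004,.0586])
```

```text
t 29.17 pos [ 0.5431 -0.005   0.0586] y [0.391 0.921 0.002] z [ 0.921 -0.391  0.005] shift cm [-0.    0.01 -0.24] rot [-0.    0.28 -0.11] F [-0.9  0.1 -0.7] gap 0.0271 q6 [-0.13  0.43 -0.32  0.82  0.    0.27]
```

Contact with the pad: the load dropped from 3.1 to 0.7 N. Settling a touch more, then opening.

play_rows --commands '[[2,[0.06,0,0],[0,0,0]],[2,[0.05,0,0],[0,0,0]],[2.9,[0,0,0],[0,0,0]],[3.4,[0,0,0],[0,0,0]],[4.5,[0,0,0],[0,0,0]],[6,[0,0,0],[0,0,0]],[8,[0,0,0],[0,0,0]],[8.5,[0,0,0],[0,0,0]]]'

```text
time_s: 29.83
eef_pos: [0.5459, -0.0054, 0.0594]
orientation: [0.141, 0.689, -0.141, 0.697]
wrist_force: [-0.2, -0.4, 0.4]
finger_gap: 0.0792
```

Run:
```python
from h import *
to([.541,-.004,.18])
save("wrist","wrist23.png")
```

```text
t 29.83 pos [ 0.5459 -0.0054  0.0594] y [0.391 0.921 0.003] z [ 0.92  -0.391  0.01 ] shift cm [-12.07  -0.02  -0.38] rot [-0.    0.58 -0.19] F [-0.2 -0.4  0.4] gap 0.0792 q6 [-0.13  0.42 -0.32  0.82  0.    0.28]
```

View pics/wrist23.png

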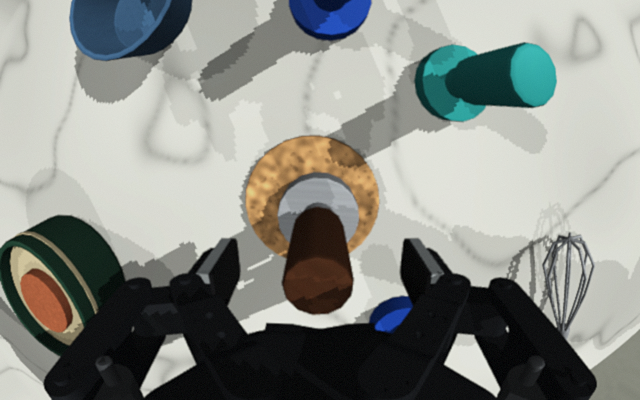

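The tamper stands free on the pad between the open fingers. Retreating upward.

play_rows --commands '[[8.5,[-0.8,0,0],[0,0.2,0]],[8.5,[-1.5,0,0],[0,0,0]],[8.5,[-2.5,0,0],[0,0,0]],[8.5,[-2.8,0,0],[0,0,0]],[8.5,[-2.8,0,0],[0,0,0]],[8.5,[-2.5,0,0],[0,0,0]],[8.5,[-1.5,0,0],[0,0,0]],[8.5,[0,0,0],[0,0,0]]]'

```text
time_s: 30.55
eef_pos: [0.5424, -0.0052, 0.2115]
orientation: [0.142, 0.692, -0.14, 0.693]
wrist_force: [-0.1, 0.6, 1.0]
finger_gap: 0.085
```

play_rows --commands '[[8.5,[0,0,-2],[0,0,0]],[8.5,[0,0,-2.5],[0,0,0]],[8.5,[0,0,-2.5],[0,0,0]],[8.5,[0,0,-2],[0,0,0]],[8.5,[0,0,-1],[0,0,0]],[8.5,[0,0,0],[0,0,0]],[8.5,[0,0,0],[0,0,0]],[8.5,[0,0,0],[0,0,0]]]'

```text
time_s: 31.22
eef_pos: [0.447, 0.0346, 0.2088]
orientation: [0.142, 0.692, -0.141, 0.694]
wrist_force: [-0.2, -0.7, -0.4]
finger_gap: 0.085
```

Run:
```python
from h import *
to([.541,-.004,.2])
for c in ("top","side"):
    f=save(c,c+"24.png")
    for l in ["weight_center","crock","tamper_foot","tamper_grip","pad_top","griddle","pump","ramekin","whisk","pitcher"]:
        print(c,l,[(np.round(d["centre"],3).tolist(),round(d["score"],2)) for d in robot.mark_of(c,l)])
cv2.imwrite("pics/s24c.png",cv2.resize(cv2.imread("pics/side24.png")[130:260,240:400],None,fx=4,fy=4,interpolation=2))
save("wrist","wrist24.png")
```

```text
t 31.22 pos [0.447  0.0346 0.2088] y [0.392 0.92  0.002] z [ 0.92  -0.392  0.002] shift cm [ 0.9   0.13 10.16] rot [-0.    0.1  -0.12] F [-0.2 -0.7 -0.4] gap 0.085 q6 [-0.07  0.13 -0.31  1.13  0.    0.34]
top weight_center [([0.36, -0.062, -0.006], 0.46), ([0.517, -0.24, 0.05], 0.45)]
top crock [([0.516, -0.24, -0.002], 0.88)]
top tamper_foot [([0.662, 0.016, -0.005], 0.51), ([0.497, 0.112, -0.0], 0.35)]
top tamper_grip [([0.66, 0.016, 0.068], 0.63), ([0.5, 0.11, 0.064], 0.6), ([0.472, -0.501, 0.002], 0.56)]
top pad_top []
top griddle [([0.459, 0.562, -0.003], 0.96)]
top pump []
top ramekin [([0.358, -0.061, -0.003], 0.54)]
top whisk [([0.755, 0.173, 0.002], 0.72)]
top pitcher [([0.684, -0.391, 0.002], 0.77)]
side weight_center [([0.514, -0.237, 0.044], 0.57), ([0.538, -0.006, 0.011], 0.48)]
side crock [([0.521, -0.239, 0.004], 0.86)]
side tamper_foot [([0.498, 0.113, -0.0], 0.93), ([0.419, 0.054, -0.001], 0.68), ([0.543, -0.002, 0.01], 0.58), ([0.655, 0.014, 0.003], 0.58)]
side tamper_grip [([0.422, 0.051, 0.069], 0.81), ([0.661, 0.018, 0.067], 0.79), ([0.542, -0.008, 0.076], 0.72), ([0.543, -0.003, 0.009], 0.64), ([0.497, 0.111, 0.067], 0.57)]
side pad_top [([0.537, -0.006, 0.009], 0.71)]
side griddle [([0.457, 0.559, -0.0], 0.63)]
side pump [([0.515, -0.238, 0.047], 0.27)]
side ramekin [([0.365, -0.063, 0.0], 0.8)]
side whisk [([0.681, -0.389, 0.002], 0.73), ([0.758, 0.17, -0.003], 0.57)]
side pitcher [([0.682, -0.389, -0.0], 0.88)]
```

View pics/s24c.png

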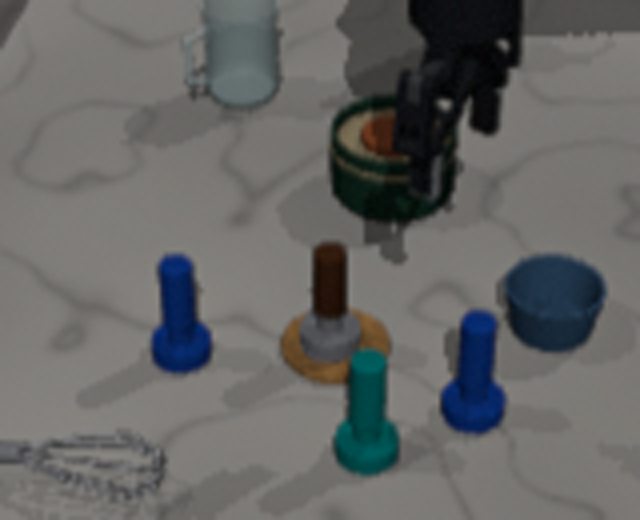

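View pics/wrist24.png

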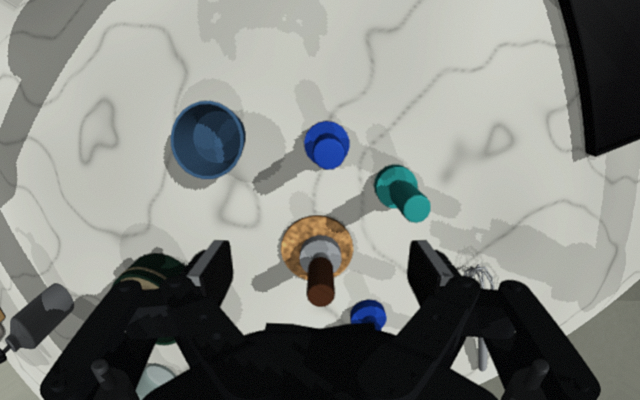

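The tamper stands upright, centred on the cork pad (side crop (330,345)). The weight is low and centred in the crock, and the other things read within a few mm of where they started.

Run:
```python
from h import *
print(robot.hand_in())
```

```text
the job is handed in; nothing more can be done
None
```

I did the whole job and handed it in at about 31 s; no verdict was reported.

**Placing the weight:** I set it on the follower, pressed it lightly flat and let go. Wrist-camera circle fits put it about 2 mm from the crock's centre.

**Pressing:** I used the wood-and-steel tamper to press the weight until the height stopped changing, at about 15–20 N. The tool height (114.2 mm) agrees with the bottom stop to within 1 mm. It stayed pressed for over 2 s. In the middle the tool tilted from +1.0° to −1.3°; I corrected this, and the last second or so was within 0.3° of vertical.

**Returning the tamper:** It went back on its cork pad and was released. The final side view shows it upright, about 5–6 mm from the pad's centre, with the gripper clear.

**Final checks:**
- The weight reads (0.514–0.517, −0.237 to −0.240), close to the crock's centre.
- The networks put the weight's centre at 44–50 mm high where 52 mm was expected. That is mostly within, but partly beyond, their stated 4 mm error.
- The griddle, ramekin, whisk and pitcher read within about 5 mm of where they started.
- The last marks gave no good fix on the pump bottle. It looks untouched in the pictures.
- Once the follower was down, only cream was visible around the weight, not steel. That the follower is level rests on the flat press, the height and how level the weight looks.

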